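# Rehang the medicine cabinet's lift-off door

### The arm

A 6-joint arm with a two-finger parallel gripper is mounted at the origin on the work surface. World frame = base frame: x ahead of the robot, y to its left, z up, the work surface at z = 0. Lengths are in mm, angles in rad, forces in N, time in s.
With the tool pointing down it reaches from about 350 to 975 mm from the base axis. Payload 7.1 kg.
Tool frame: the origin (TCP) lies between the finger pads; the fingertips stand 8 mm ahead of it and the grasp point (between the pads) lies 11 mm behind it; x points along the fingers, y is the direction in which the jaws open and shut, and the axes are right-handed (so a half turn about x gives the same grasp; the last joint's range is limited). The gripper opens to 88 mm and grips with 3 to 60 N. Pads are 20 mm wide; open, the fingers measure 115 mm over their backs; the gripper's body (75 mm by 178 mm) begins 61 mm behind the grasp point.
Start: joints at [1.261, 0.423, 1.63, -0, 1.089, -0.019], TCP at [179.167, 598.752, 201.775] pointing down, gripper open.
Joint ranges: [-3, 3], [-0.9, 2.11], [0.09, 2.58], [-1.31, 4.45], [0.11, 2.69], [-2.54, 2.54]. Speed limits (rad/s): [2.39, 2.39, 3.01, 3.14, 3.14, 3.14].

### API

Orientations are given as a rotation vector (axis times angle).
In Python, from workcell import ctrl gives the robot as it stands.
- The arm moves only by the tool apply_moves, never from a script. Its argument "increments" is a list of rows, each an object with "gripper": the opening in per cent of the stroke, from 0 (shut) to 100 (fully open); "delta_pos": the shift along the tool's x, y, z in cm, a list of three; "dr": the turn, a rotation vector about the tool's x, y, z in rad, a list of three. In form: [{"gripper": gripper, "delta_pos": [dx, dy, dz], "dr": [ax, ay, az]}, ...]. A call has exactly 5 rows; each row shifts and turns the commanded pose from where the row before left it, along the tool's axes as they then stand; what a row does not reach is not made up. A row lasts 1/12 s, in which the tool goes at most 41.7 mm and 7.16 degrees, less where a joint would pass 70% of its speed; a pose out of reach is approached as far as the arm can. A call with a gripper value outside its range is refused whole. The fingers move at their own pace and stop on an object; the grip force is fixed at half the most. Time passes only in rows, so rows that do not move let the fingers close, or fill a call up. It gives the time, the measured TCP pose, the force and the opening at its end, in the units of the state.
- ctrl.get_obs(): the state, without advancing time (a new reading comes with each control period).
- ctrl.get_image(name): name is "scene" or "top"; returns a dict with "img" (420x560x3 uint8, red, green, blue), "range_z" (420x560 float32, mm along the optical axis (not along the pixel's ray), 0 where there is no reading), "mtx" (3x3 intrinsics, pixels), "k1" (the pictures are not rectified: a ray, as slopes to the right and down, at radius r is drawn at 1 + k1 r^2 times it, then the intrinsics apply), "rvec" (rotation vector, rad) and "tvec" (3), from world to camera coordinates, as OpenCV has them. Camera axes: x right, y down, z forward; pixel columns grow to the right and rows downward; lengths in mm; the calibration is good to about 2 mm. A picture is of the moment at which its call begins.
- ctrl.close_job(): hands the job in, once; it reports no verdict.
The state is a dict: "t": time; "qpos": joint angles; "qvel": joint speeds; "joint_torque": joint torques, N m; "ee_pos": TCP position; "orientation": TCP orientation; "ft_force": force on the tool from outside, world axes, zero at the start; "moment": the same for the moment, N m; "width": finger opening in mm.
Only numpy, scipy, OpenCV 4.12 (cv2) and the standard library are available. Lean on these libraries where they do the work, as an engineer would, in place of code of your own. Each camera call takes 0.05 s, during which the arm holds its last target. There are 200 camera calls.

### The job

The door of the little steel medicine cabinet has been washed and stands in the wire rack. Lift it out, hang it back, standing open, on the cabinet's two hinge pins with both knuckles fully home, then swing it shut. The pins sit eccentrically in their bushes, about 4 mm off centre, so feel for them: ease the door down and shut gently, without dropping, forcing or slamming it, and leave the other things on the desk as they are.

Things in the scene. Friction and masses are not known exactly. Their poses are not given: they have to be found in the camera images.
- cabinet: Small white steel medicine cabinet without its door, 130 deep (x) x 180 wide (y) x 250 mm tall, fixed. Origin: centre of its underside, on the desk. Open front along its own -x, at x = -65 mm. A steel hinge strip, carrying two upright pins in bushes, is screwed to the front of its -y side; two rubber buffers, 8 mm thick, stand on its front edge at y = +80 mm, 50 and 200 mm up.
- pin_low (a point): Centre of the lower hinge bush, at the height of the pin's tip: in the cabinet's frame x = -73, y = -105, z = 60 mm; axes as the cabinet's. The pin stands eccentrically in its bush, which is how the hinge is adjusted: its axis is 4.0 to 4.8 mm from this point in an unknown direction, alike for both pins (heights exact). Stiff, does not turn in use; feel for it.
- pin_high (a point): The same for the upper pin, 150 mm straight above. Each pin is upright steel, 8 mm in diameter, its top 4 mm tapering evenly to 5 mm across; it rises 16 mm above a flat round collar, 16 mm across and centred on the pin, on which the knuckle rests when home. Both knuckles meet their pins together; off centre, the tapers push the door sideways.
- door: The cabinet's lift-off door, 0.35 to 0.53 kg: a white steel leaf 16 thick (x) x 180 wide (y) x 230 mm tall (z), standing upright in a slot of the rack, underside 10 mm above the desk (14 mm when hung). Origin: centre of its underside. Front looks along its -x; knuckles on its -y edge. Shut, its axes are parallel to the cabinet's; 90 degrees open, its yaw is the cabinet's plus 90 degrees.
- door_center (a point): Middle of the door leaf, 115 mm below its top edge; axes as the door's. The top edge is straight and bare and can be gripped across the 16 mm. On the front, 70 mm to +y of the middle and 15 mm above it, sits a knob 20 mm across, standing 24 mm proud. On its hinges the door turns freely and stays where it is left.
- knuckle_low (a point): Centre of the bottom mouth of the lower knuckle's bore: in the door's frame at x = 8 (plane of the inner face), y = -105, z = 30 mm. The knuckle is an upright steel tube, bore about 10 mm, 17 mm outside, 18 mm long. When home, this point lies on the pin's axis, 16 mm below the pin's tip.
- knuckle_high (a point): The same for the upper knuckle, 150 mm straight above the lower one.
- rack: Wire tray rack fixed on the desk: grey base 190 (x) x 200 (y) x 10 mm, and two slots, at x = -42.5 and +42.5 mm, each about 18 mm wide between steel wire hoops 100 mm long (y) that reach 55 mm above the desk. Origin: centre of its underside.
- shelf_plate: the cabinet's spare shelf, a plain white steel plate 14 x 170 x 95 mm without knuckles, standing in the other slot of the rack; a bystander, origin at the centre of its underside
- spray: white spray bottle, 56 mm across, 170 mm tall; bystander
- pills: small amber pill jar, 42 mm across, 65 mm tall; bystander
- mouse: black computer mouse 110 x 60 x 35 mm; bystander
- carton: white medicine carton 50 x 80 x 45 mm; bystander
- stapler: black stapler 150 x 35 x 39 mm; bystander
Not all that is in view belongs to the job. What is shaped like the cabinet but red is not meant.

How it is judged:
By the outcome, as a careful person would: the job done as asked, in the order asked, and still so for the second after the job is handed in, with the robot touching nothing.
It also fails if it takes over 72 s, if anything falls off the work surface, if the arm or the gripper's body presses on something with over 40 N, if the wrist force passes 120 N, or if a joint passes its speed limit or range.

## Working session

There is one attempt and no reset: what is moved stays moved. The work goes in short steps, Python scripts to look and compute and a tool call to move; the robot and the scene stay as the last step left them, time stands still between calls to the robot, and variables do not carry over. Pictures are saved under pics/ and viewed, about 8 in all and at most 12, crops included, and the job is handed in when it is done.

Besides the shell and the picture viewer there is one more tool, called as name(argument=value, ...) on one line, values as JSON. apply_moves: Moves the arm, as the interface text tells. Its arguments: {"type":"object","properties":{"increments":{"type":"array","items":{"type":"object","properties":{"gripper":{"type":"number"},"delta_pos":{"type":"array","items":{"type":"number"}},"dr":{"type":"array","items":{"type":"number"}}}}}},"required":["increments"]}

```bash
mkdir -p pics; ls; python3 - <<'E'
from workcell import ctrl
import cv2,numpy as np
print(ctrl.get_obs())
for n in("scene","top"):
    d=ctrl.get_image(n); np.savez(n+"0.npz",**d)
    cv2.imwrite(f"pics/{n}0.png",d["img"][:,:,::-1])
    R=cv2.Rodrigues(d["rvec"])[0]; print(n,d["mtx"],d["k1"],-R.T@d["tvec"].ravel(),R)
E
```

```text
pics
{'t': 0.0, 'qpos': array([ 1.26099484e+00,  4.23806246e-01,  1.63068568e+00,  2.55651959e-05,
        1.08860835e+00, -1.89682914e-02]), 'qvel': array([-0.00126356, -0.00081115,  0.00129195, -0.00064757,  0.00036295,
       -0.00104196]), 'joint_torque': array([ 1.93326763e-03, -5.44620359e+01, -2.73666269e+01,  6.46164268e-02,
        2.26314651e-02, -8.64867593e-05]), 'ee_pos': array([178.98904024, 598.20857546, 201.02502165]), 'orientation': array([ 0.22712344,  1.55898354, -0.22946071]), 'ft_force': array([ 0.58881734,  0.42611641, -0.18305925]), 'moment': array([-0.00302564,  0.0112826 , -0.02761346]), 'width': 87.67109498957784}
scene [[408.49423191   0.         274.37498716]
 [  0.         408.49423191 208.28449288]
 [  0.           0.           1.        ]] -0.07997420039278108 [939.25340153 572.3934544  913.38399645] [[-0.86952346  0.49383758 -0.00730729]
 [ 0.33830816  0.58476572 -0.73729007]
 [-0.35982849 -0.64356313 -0.67553679]]
top [[415.31784201   0.         283.37759156]
 [  0.         415.31784201 207.61870153]
 [  0.           0.           1.        ]] -0.0696249371513207 [ 280.85637746 -145.4650948  1318.88900057] [[-5.41668809e-02 -9.98531671e-01  6.71826120e-04]
 [-9.78269257e-01  5.29328376e-02 -2.00467892e-01]
 [ 2.00137978e-01 -1.15159473e-02 -9.79700042e-01]]
```

View pics/scene0.png

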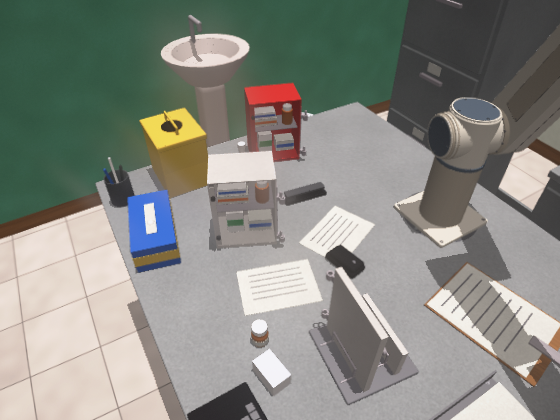

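View pics/top0.png

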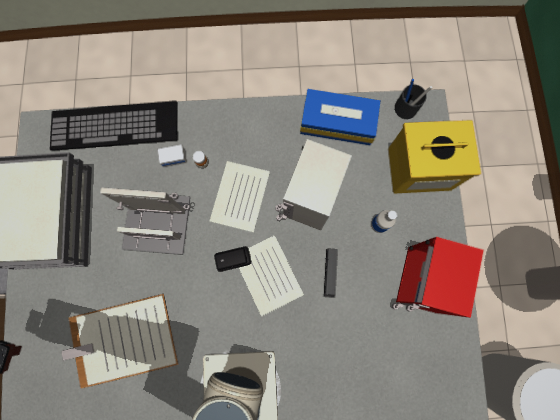

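The scene view shows the white cabinet at (243,200) with its hinge pins at about (280,235), and a red look-alike at (273,125). The rack is at (365,345), holding a tall leaf with knuckles at (330,275) and (330,312), and a low plain plate at (385,330). In the top view, the cabinet roof is at (317,178) with pins at (281,212). The tall leaf's top edge runs (103,190)-(165,196), and the low plate is at (145,232).

Candidates:
- **Door:** the tall leaf with knuckles is the door. The low plate has none and is the spare shelf.
- **Cabinet:** the white one is meant and the red one is excluded.

I'll confirm with a crop and measure from depth.

```bash
cat > h.py <<'E'
import numpy as np,cv2
def cloud(d):
    """world points (H,W,3), nan where there is no range"""
    img=d["img"];H,W=img.shape[:2]
    K=d["mtx"];k=float(d["k1"])
    u,v=np.meshgrid(np.arange(W),np.arange(H))
    s=cv2.undistortPoints(np.stack([u,v],-1).reshape(-1,1,2).astype(float),K,np.array([k,0,0,0.])).reshape(H,W,2)
    z=d["range_z"].astype(float).copy(); z[z<=0]=np.nan
    c=np.dstack([s[...,0]*z,s[...,1]*z,z])
    R=cv2.Rodrigues(d["rvec"])[0]
    return (c-d["tvec"].ravel())@R
def project(d,P):
    return cv2.projectPoints(np.asarray(P,float).reshape(-1,1,3),d["rvec"],d["tvec"],d["mtx"],np.array([float(d["k1"]),0,0,0]))[0].reshape(-1,2)
E
python3 - <<'E'
from h import *
S=dict(np.load("scene0.npz"));T=dict(np.load("top0.npz"))
cs,ct=cloud(S),cloud(T)
for n,c,pts in(("top",ct,[(317,178),(281,212),(110,191),(160,196),(145,232),(150,250),(300,130),(440,275),(388,218),(330,272),(232,259),(200,158),(171,155),(60,210)]),("scene",cs,[(243,165),(280,237),(330,275),(325,312),(355,330),(385,330),(340,380)])):
    for u,v in pts: print(n,(u,v),np.round(np.nanmedian(c[v-1:v+2,u-1:u+2].reshape(-1,3),0)))
# top-surface rectangles
def rect(P,lo,hi,box):
    m=(P[...,2]>lo)&(P[...,2]<hi)&(P[...,0]>box[0])&(P[...,0]<box[1])&(P[...,1]>box[2])&(P[...,1]<box[3])
    q=P[m][:,:2].astype(np.float32); r=cv2.minAreaRect(q); print(len(q),r,np.median(P[m][:,2]))
for P in(ct,cs):
    rect(P,240,262,(200,900,-600,0))
    rect(P,228,252,(300,900,50,500))
    rect(P,95,115,(300,900,50,500))
a=np.hstack([cv2.resize(S["img"][120:260,180:320],(400,400),interpolation=2),cv2.resize(S["img"][255:395,295:435],(400,400),interpolation=2)])
cv2.imwrite("pics/crop1.png",a[:,:,::-1])
E
```

```text
top (317, 178) [ 575. -252.  249.]
top (281, 212) [ 537. -153.    1.]
top (110, 191) [573. 309. 238.]
top (160, 196) [551. 171. 239.]
top (145, 232) [477. 255. 104.]
top (150, 250) [434. 271.   8.]
top (300, 130) [ 803. -229.   19.]
top (440, 275) [ 301. -552.  248.]
top (388, 218) [ 472. -456.  161.]
top (330, 272) [ 334. -293.   37.]
top (232, 259) [391.   7.  33.]
top (200, 158) [711.  96.  62.]
top (171, 155) [734. 193.  42.]
top (60, 210) [547. 494. 153.]
scene (243, 165) [ 574. -254.  251.]
scene (280, 237) [ 523. -142.   43.]
scene (330, 275) [560. 142. 200.]
scene (325, 312) [557. 140.  47.]
scene (355, 330) [578. 263. 161.]
scene (385, 330) [493. 274. 104.]
scene (340, 380) [615. 288.  10.]
5373 ((447.77117919921875, -386.5123291015625), (468.0974426269531, 453.77850341796875), 84.92610168457031) 248.28741106140586
431 ((566.0404052734375, 246.2421112060547), (180.35574340820312, 17.57717514038086), 82.41487884521484) 238.3201289022051
488 ((561.7921142578125, 320.14263916015625), (325.28179931640625, 324.1908874511719), 0.9923699498176575) 102.41392720331973
2583 ((448.851806640625, -384.6072998046875), (467.8238220214844, 456.69580078125), 85.20640563964844) 250.71513318387
855 ((568.4109497070312, 249.12557983398438), (179.48304748535156, 18.916122436523438), 82.21623229980469) 240.84372011449796
818 ((526.77880859375, 253.76953125), (180.59596252441406, 102.5896987915039), 82.89215087890625) 105.79931968852884
```

View pics/crop1.png

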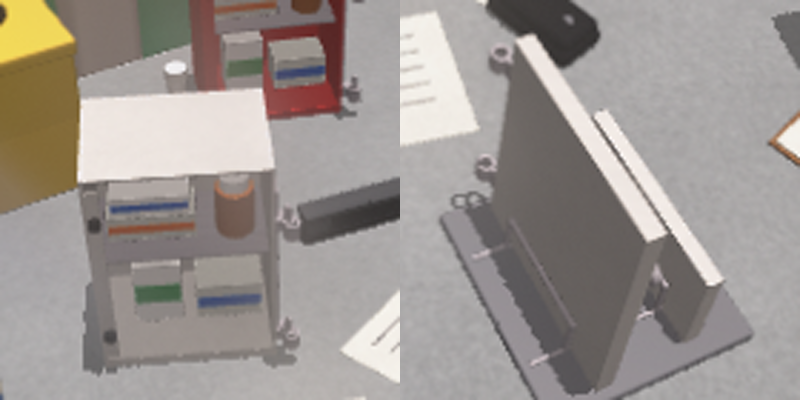

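The crop confirms it. Left is the white cabinet, with buffers at (93,225) and (110,338) and hinge pins at (288,215) and (285,335). Right is the tall leaf, with knuckles at (500,55) and (485,165) on the far face and the knob at (655,285) on the side facing the shelf plate. This leaf is the door. Next I'll take precise poses and a grasp plan.

```bash
python3 - <<'E'
from h import *
from scipy.spatial.transform import Rotation as Ro
S=dict(np.load("scene0.npz"));T=dict(np.load("top0.npz"))
def rect(P,lo,hi,box):
    m=(P[...,2]>lo)&(P[...,2]<hi)&(P[...,0]>box[0])&(P[...,0]<box[1])&(P[...,1]>box[2])&(P[...,1]<box[3])
    q=P[m][:,:2]; r=cv2.minAreaRect(q.astype(np.float32))
    a=q-q.mean(0); w,v=np.linalg.eigh(np.cov(a.T)); print(len(q),r,"mean",q.mean(0),"pca ang",np.degrees(np.arctan2(v[1,1],v[0,1])))
    return m
for n,d in(("top",T),("scene",S)):
    P=cloud(d);print(n)
    rect(P,243,258,(430,720,-400,-120)); rect(P,230,250,(450,700,100,400))
R=Ro.from_rotvec([0.22712344,1.55898354,-0.22946071]).as_matrix();print(R.round(3))
for n,d,b in(("top",T,(265,195,40,40)),("scene",S,(260,215,45,45)),("topk",T,(165,185,40,40))):
    u,v,w,h=b; cv2.imwrite(f"pics/{n}_pin.png",cv2.resize(d["img"][v:v+h,u:u+w],(400,400),interpolation=cv2.INTER_CUBIC)[:,:,::-1])
a=np.hstack([cv2.imread(f"pics/{n}_pin.png")[:,:] for n in("top","scene")]);cv2.imwrite("pics/pins.png",a)
E
```

```text
top
3142 ((580.0438842773438, -253.82102966308594), (130.45835876464844, 181.5435791015625), 65.72444152832031) mean [ 578.05846928 -253.43588333] pca ang 155.62885105815985
422 ((566.0457763671875, 246.28211975097656), (180.27496337890625, 17.57717514038086), 82.41487884521484) mean [565.34133901 246.07179092] pca ang 82.48331904120771
scene
1976 ((582.0700073242188, -252.44143676757812), (135.6018829345703, 180.75619506835938), 65.96580505371094) mean [ 584.71362908 -247.80024333] pca ang 156.55708058596164
824 ((568.4109497070312, 249.12557983398438), (179.48304748535156, 18.916122436523438), 82.21623229980469) mean [571.05430026 256.80751137] pca ang 82.45783131740185
[[-0.     0.287  0.958]
 [-0.001  0.958 -0.287]
 [-1.    -0.002 -0.   ]]
```

View pics/pins.png

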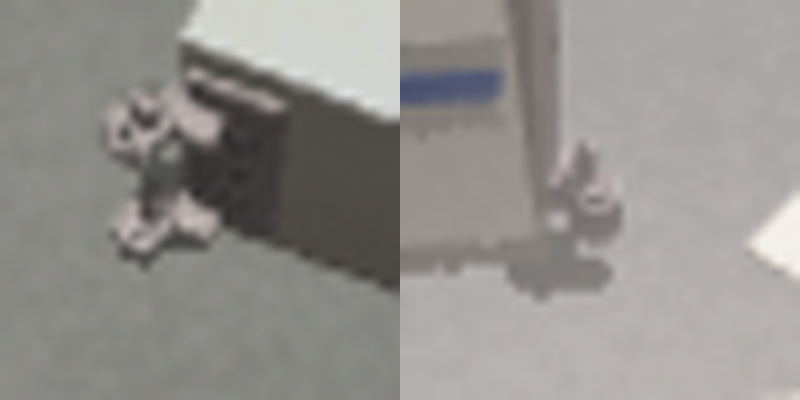

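```bash
python3 - <<'E'
from h import *
S=dict(np.load("scene0.npz"));T=dict(np.load("top0.npz"))
th=np.radians(-114.2);X=np.array([np.cos(th),np.sin(th)]);Y=np.array([-X[1],X[0]])
for n,d,c,yaw in(("top",T,(580.04,-253.82),0),("scene",S,(582.07,-252.44),0)):
    P=cloud(d); b=np.array(c)-73*X-105*Y; print(n,"bush",b)
    q=P[...,:2]-b; lx=q@X; ly=q@Y
    for nm,lo,hi in(("high",185,214),("low",35,64)):
        m=(abs(lx)<22)&(abs(ly)<24)&(P[...,2]>lo)&(P[...,2]<hi)
        v,u=np.nonzero(m)
        print(nm,len(v))
        for vv,uu in zip(v,u): print((uu,vv),"%.0f %.0f z%.0f"%(lx[vv,uu],ly[vv,uu],P[vv,uu,2]),d["img"][vv,uu],end="; ")
        print()
E
```

```text
top bush [ 514.19176927 -144.19331297]
high 61
(np.int64(283), np.int64(202)) 9 14 z209 [125 120 116]; (np.int64(283), np.int64(203)) 9 13 z199 [113 109 106]; (np.int64(284), np.int64(203)) 13 12 z212 [83 78 78]; (np.int64(278), np.int64(204)) -3 8 z191 [156 152 151]; (np.int64(279), np.int64(204)) 1 6 z205 [149 141 139]; (np.int64(280), np.int64(204)) 3 6 z207 [131 124 122]; (np.int64(281), np.int64(204)) 5 11 z191 [165 158 155]; (np.int64(282), np.int64(204)) 7 12 z189 [167 158 155]; (np.int64(283), np.int64(204)) 9 13 z186 [141 133 131]; (np.int64(284), np.int64(204)) 13 11 z201 [59 55 55]; (np.int64(285), np.int64(204)) 16 12 z205 [66 62 61]; (np.int64(286), np.int64(204)) 19 12 z208 [82 76 76]; (np.int64(287), np.int64(204)) 22 12 z211 [105  98  97]; (np.int64(276), np.int64(205)) -7 3 z192 [155 150 147]; (np.int64(277), np.int64(205)) -5 4 z191 [148 141 138]; (np.int64(278), np.int64(205)) -1 2 z206 [117 111 110]; (np.int64(279), np.int64(205)) 2 3 z207 [177 167 165]; (np.int64(280), np.int64(205)) 4 4 z208 [159 149 148]; (np.int64(281), np.int64(205)) 6 7 z193 [153 144 142]; (
[... 12327 characters left out ...]
4(237)) -5 -7 z41 [168 159 159]; (np.int64(279), np.int64(238)) -2 8 z36 [120 114 112]; (np.int64(280), np.int64(238)) -5 5 z38 [136 128 128]; (np.int64(281), np.int64(238)) -6 2 z40 [159 149 149]; (np.int64(282), np.int64(238)) -7 -1 z40 [161 151 152]; (np.int64(283), np.int64(238)) -9 -3 z42 [155 145 146]; (np.int64(284), np.int64(238)) -5 -7 z38 [131 125 124]; (np.int64(280), np.int64(239)) -7 5 z36 [120 113 112]; (np.int64(281), np.int64(239)) -9 2 z38 [124 116 115]; (np.int64(282), np.int64(239)) -7 -1 z36 [125 118 117]; (np.int64(283), np.int64(239)) -7 -4 z36 [125 118 117]; (np.int64(284), np.int64(239)) -7 -7 z36 [130 124 122]; (np.int64(283), np.int64(240)) -11 -3 z36 [126 120 118];
```

The depth data puts the pins about (+2.8, +3.4) mm from the bush centre in the cabinet frame, and I'll refine that by feel. Cabinet yaw is about -114.2°, and door yaw is -7.6° with centre (567, 248). First I rise and turn, then go over the door.

apply_moves(increments=[{"gripper": 100,"delta_pos": [-0.67,0,0],"dr": [0.0941,0,0]},{"gripper": 100,"delta_pos": [-0.67,0,0],"dr": [0.0941,0,0]},{"gripper": 100,"delta_pos": [-0.67,0,0],"dr": [0.0941,0,0]},{"gripper": 100,"delta_pos": [-0.67,0,0],"dr": [0.0941,0,0]},{"gripper": 100,"delta_pos": [-0.67,0,0],"dr": [0.0941,0,0]}])

```text
t: 0.52
ee_pos: [179.1, 598.4, 235.1]
orientation: [0.598, 1.486, -0.6]
ft_force: [0.4, -0.1, 0.6]
width: 88.2
```

apply_moves(increments=[{"gripper": 100,"delta_pos": [-0.67,0,0],"dr": [0.0941,0,0]},{"gripper": 100,"delta_pos": [-0.67,0,0],"dr": [0.0941,0,0]},{"gripper": 100,"delta_pos": [-0.67,0,0],"dr": [0.0941,0,0]},{"gripper": 100,"delta_pos": [-0.67,0,0],"dr": [0.0941,0,0]},{"gripper": 100,"delta_pos": [-0.67,0,0],"dr": [0.0941,0,0]}])

```text
t: 0.93
ee_pos: [179.0, 598.4, 268.6]
orientation: [0.959, 1.349, -0.96]
ft_force: [0.2, 0.1, -0.4]
width: 87.8
```

apply_moves(increments=[{"gripper": 100,"delta_pos": [-0.67,0,0],"dr": [0.0941,0,0]},{"gripper": 100,"delta_pos": [-0.67,0,0],"dr": [0.0941,0,0]},{"gripper": 100,"delta_pos": [-0.67,0,0],"dr": [0.0941,0,0]},{"gripper": 100,"delta_pos": [-0.67,0,0],"dr": [0.0941,0,0]},{"gripper": 100,"delta_pos": [-0.67,0,0],"dr": [0.0941,0,0]}])

```text
t: 1.35
ee_pos: [179.1, 598.4, 302.1]
orientation: [1.308, 1.141, -1.309]
ft_force: [-0.2, -0.2, -0.4]
width: 87.7
```

apply_moves(increments=[{"gripper": 60,"delta_pos": [0,2.15,1.48],"dr": [0,0,0]},{"gripper": 60,"delta_pos": [0,2.15,1.48],"dr": [0,0,0]},{"gripper": 60,"delta_pos": [0,2.15,1.48],"dr": [0,0,0]},{"gripper": 60,"delta_pos": [0,2.15,1.48],"dr": [0,0,0]},{"gripper": 60,"delta_pos": [0,2.15,1.48],"dr": [0,0,0]}])

```text
t: 1.77
ee_pos: [276.6, 510.2, 301.8]
orientation: [1.304, 1.144, -1.306]
ft_force: [0.4, 0.3, 0.6]
width: 58.2
```

apply_moves(increments=[{"gripper": 60,"delta_pos": [0,2.15,1.48],"dr": [0,0,0]},{"gripper": 60,"delta_pos": [0,2.15,1.48],"dr": [0,0,0]},{"gripper": 60,"delta_pos": [0,2.15,1.48],"dr": [0,0,0]},{"gripper": 60,"delta_pos": [0,2.15,1.48],"dr": [0,0,0]},{"gripper": 60,"delta_pos": [0,2.15,1.48],"dr": [0,0,0]}])

```text
t: 2.18
ee_pos: [373.5, 422.7, 301.9]
orientation: [1.305, 1.144, -1.306]
ft_force: [-0.1, 0.4, 1.1]
width: 52.6
```

apply_moves(increments=[{"gripper": 60,"delta_pos": [0,2.15,1.48],"dr": [0,0,0]},{"gripper": 60,"delta_pos": [0,2.15,1.48],"dr": [0,0,0]},{"gripper": 60,"delta_pos": [0,2.15,1.48],"dr": [0,0,0]},{"gripper": 60,"delta_pos": [0,2.15,1.48],"dr": [0,0,0]},{"gripper": 60,"delta_pos": [0,2.15,1.48],"dr": [0,0,0]}])

```text
t: 2.6
ee_pos: [470.4, 335.2, 301.9]
orientation: [1.305, 1.144, -1.306]
ft_force: [0.0, 0.7, -0.4]
width: 52.8
```

apply_moves(increments=[{"gripper": 60,"delta_pos": [0,2.15,1.48],"dr": [0,0,0]},{"gripper": 60,"delta_pos": [0,2.15,1.48],"dr": [0,0,0]},{"gripper": 60,"delta_pos": [0,2.15,1.48],"dr": [0,0,0]},{"gripper": 60,"delta_pos": [0,2.15,1.48],"dr": [0,0,0]},{"gripper": 60,"delta_pos": [0,2.15,1.48],"dr": [0,0,0]}])

```text
t: 3.02
ee_pos: [567.2, 247.8, 301.8]
orientation: [1.305, 1.144, -1.306]
ft_force: [1.0, 0.3, -0.3]
width: 52.5
```

apply_moves(increments=[{"gripper": 60,"delta_pos": [2,0,0],"dr": [0,0,0]},{"gripper": 60,"delta_pos": [2,0,0],"dr": [0,0,0]},{"gripper": 60,"delta_pos": [2,0,0],"dr": [0,0,0]},{"gripper": 60,"delta_pos": [2,0,0],"dr": [0,0,0]},{"gripper": 60,"delta_pos": [2,0,0],"dr": [0,0,0]}])

```text
t: 3.43
ee_pos: [566.4, 248.6, 201.0]
orientation: [1.305, 1.144, -1.306]
ft_force: [-0.6, 0.0, -0.6]
width: 52.8
```

apply_moves(increments=[{"gripper": 0,"delta_pos": [0,0,0],"dr": [0,0,0]},{"gripper": 0,"delta_pos": [0,0,0],"dr": [0,0,0]},{"gripper": 0,"delta_pos": [0,0,0],"dr": [0,0,0]},{"gripper": 0,"delta_pos": [0,0,0],"dr": [0,0,0]},{"gripper": 0,"delta_pos": [0,0,0],"dr": [0,0,0]}])

```text
t: 3.85
ee_pos: [567.4, 249.3, 203.7]
orientation: [1.307, 1.143, -1.303]
ft_force: [-0.6, 0.5, -1.0]
width: 22.5
```

apply_moves(increments=[{"gripper": 0,"delta_pos": [0,0,0],"dr": [0,0,0]},{"gripper": 0,"delta_pos": [0,0,0],"dr": [0,0,0]},{"gripper": 0,"delta_pos": [0,0,0],"dr": [0,0,0]},{"gripper": 0,"delta_pos": [0,0,0],"dr": [0,0,0]},{"gripper": 0,"delta_pos": [0,0,0],"dr": [0,0,0]}])

```text
t: 4.27
ee_pos: [567.3, 249.2, 203.4]
orientation: [1.307, 1.143, -1.304]
ft_force: [0.3, -0.3, 6.4]
width: 15.6
```

```bash
python3 -c "
from workcell import ctrl
o=ctrl.get_obs()
for k in('ee_pos','orientation','ft_force','moment','width','qpos'):print(k,o[k])"
```

```text
ee_pos [567.2967995  249.19000203 203.42210734]
orientation [ 1.30683996  1.14344616 -1.30366743]
ft_force [ 0.28762076 -0.34899452  6.39410887]
moment [-0.08569608  0.19471927  0.00041439]
width 15.632053936914431
qpos [ 3.94698695e-01  4.12529365e-01  1.64242498e+00 -4.20156286e-05
  1.08469698e+00  5.26191651e-01]
```

apply_moves(increments=[{"gripper": 0,"delta_pos": [-0.2,0,0],"dr": [0,0,0]},{"gripper": 0,"delta_pos": [-0.2,0,0],"dr": [0,0,0]},{"gripper": 0,"delta_pos": [-0.3,0,0],"dr": [0,0,0]},{"gripper": 0,"delta_pos": [-0.3,0,0],"dr": [0,0,0]},{"gripper": 0,"delta_pos": [-0.5,0,0],"dr": [0,0,0]}])

```text
t: 4.68
ee_pos: [566.1, 248.7, 216.8]
orientation: [1.304, 1.145, -1.307]
ft_force: [-0.2, -0.2, -4.6]
width: 16.2
```

apply_moves(increments=[{"gripper": 0,"delta_pos": [-1.2,0,0],"dr": [0,0,0]},{"gripper": 0,"delta_pos": [-1.2,0,0],"dr": [0,0,0]},{"gripper": 0,"delta_pos": [-1.2,0,0],"dr": [0,0,0]},{"gripper": 0,"delta_pos": [-1.2,0,0],"dr": [0,0,0]},{"gripper": 0,"delta_pos": [-1.2,0,0],"dr": [0,0,0]}])

```text
t: 5.1
ee_pos: [566.8, 249.0, 279.2]
orientation: [1.306, 1.144, -1.305]
ft_force: [-0.8, -0.1, -3.3]
width: 15.6
```

```bash
cat > obs.py <<'E'
from workcell import ctrl
import numpy as np
from scipy.spatial.transform import Rotation as Ro
o=ctrl.get_obs();R=Ro.from_rotvec(o["orientation"]).as_matrix()
print("t %.2f"%o["t"],"pos",o["ee_pos"].round(2),"psi %.2f"%np.degrees(np.arctan2(R[1,1],R[0,1])),"xax",R[:,0].round(4),"F",o["ft_force"].round(2),"M",o["moment"].round(3),"w %.1f"%o["width"])
print("F tool",(R.T@o["ft_force"]).round(2),"M tool",(R.T@o["moment"]).round(3))
E
python3 obs.py
```

```text
t 5.10 pos [566.76 249.02 279.16] psi -7.54 xax [ 9.e-04  4.e-04 -1.e+00] F [-0.83 -0.11 -3.26] M [-0.061  0.04   0.004] w 15.6
F tool [ 3.26 -0.81  0.22] M tool [-0.004 -0.066 -0.032]
```

apply_moves(increments=[{"gripper": 0,"delta_pos": [0,0.17,1.98],"dr": [0,0,0]},{"gripper": 0,"delta_pos": [0,0.17,1.98],"dr": [0,0,0]},{"gripper": 0,"delta_pos": [0,0.17,1.98],"dr": [0,0,0]},{"gripper": 0,"delta_pos": [0,0.17,1.98],"dr": [0,0,0]},{"gripper": 0,"delta_pos": [0,0.17,1.98],"dr": [0,0,0]}])

```text
t: 5.52
ee_pos: [562.1, 148.9, 278.4]
orientation: [1.306, 1.144, -1.304]
ft_force: [-0.1, 0.6, -3.3]
width: 15.8
```

apply_moves(increments=[{"gripper": 0,"delta_pos": [0,0.17,1.98],"dr": [0,0,0]},{"gripper": 0,"delta_pos": [0,0.17,1.98],"dr": [0,0,0]},{"gripper": 0,"delta_pos": [0,0.17,1.98],"dr": [0,0,0]},{"gripper": 0,"delta_pos": [0,0.17,1.98],"dr": [0,0,0]},{"gripper": 0,"delta_pos": [0,0.17,1.98],"dr": [0,0,0]}])

```text
t: 5.93
ee_pos: [557.5, 49.5, 278.4]
orientation: [1.306, 1.144, -1.305]
ft_force: [-0.6, 1.3, -4.1]
width: 15.7
```

apply_moves(increments=[{"gripper": 0,"delta_pos": [0,0,0],"dr": [0.058,0,0]},{"gripper": 0,"delta_pos": [0,0,0],"dr": [0.058,0,0]},{"gripper": 0,"delta_pos": [0,0,0],"dr": [0.058,0,0]},{"gripper": 0,"delta_pos": [0,0,0],"dr": [0.058,0,0]},{"gripper": 0,"delta_pos": [0,0,0],"dr": [0.058,0,0]}])

```text
t: 6.35
ee_pos: [557.7, 50.3, 278.4]
orientation: [1.515, 0.977, -1.514]
ft_force: [-0.0, 0.3, -3.9]
width: 15.6
```

apply_moves(increments=[{"gripper": 0,"delta_pos": [0,0.5,1.3],"dr": [0,0,0]},{"gripper": 0,"delta_pos": [0,0.5,1.3],"dr": [0,0,0]},{"gripper": 0,"delta_pos": [0,0.5,1.3],"dr": [0,0,0]},{"gripper": 0,"delta_pos": [0,0.5,1.3],"dr": [0,0,0]},{"gripper": 0,"delta_pos": [0,0.5,1.3],"dr": [0,0,0]}])

```text
t: 6.77
ee_pos: [553.5, -21.0, 277.8]
orientation: [1.512, 0.98, -1.512]
ft_force: [-0.1, 0.1, -3.6]
width: 15.7
```

apply_moves(increments=[{"gripper": 0,"delta_pos": [0,0.3,0.7],"dr": [0,0,0]},{"gripper": 0,"delta_pos": [0,0.3,0.7],"dr": [0,0,0]},{"gripper": 0,"delta_pos": [0,0.3,0.6],"dr": [0,0,0]},{"gripper": 0,"delta_pos": [0,0.2,0.5],"dr": [0,0,0]},{"gripper": 0,"delta_pos": [0,0,0],"dr": [0,0,0]}])

```text
t: 7.18
ee_pos: [553.6, -47.3, 277.3]
orientation: [1.513, 0.979, -1.513]
ft_force: [0.0, 0.9, -3.7]
width: 15.9
```

```bash
python3 obs.py; python3 - <<'E'
from h import *
from workcell import ctrl
ims=[]
for n in("scene","top"):
    d=ctrl.get_image(n); np.savez(n+"1.npz",**d)
    P=cloud(d); z=P[...,2]
    m=(P[...,0]>450)&(P[...,0]<680)&(P[...,1]>-170)&(P[...,1]<80)
    if n=="scene": b=(200,140,150,150)
    else: b=(205,140,110,110)
    u,v,w,h=b; ims.append(cv2.resize(d["img"][v:v+h,u:u+w],(400,400),interpolation=cv2.INTER_CUBIC))
cv2.imwrite("pics/held.png",np.hstack(ims)[:,:,::-1])
E
```

```text
t 7.18 pos [553.58 -47.35 277.32] psi -24.17 xax [ 0.e+00 -3.e-04 -1.e+00] F [ 0.04  0.95 -3.72] M [ 0.125 -0.038 -0.022] w 15.9
F tool [ 3.72 -0.35 -0.88] M tool [ 0.022  0.13  -0.017]
```

View pics/held.png

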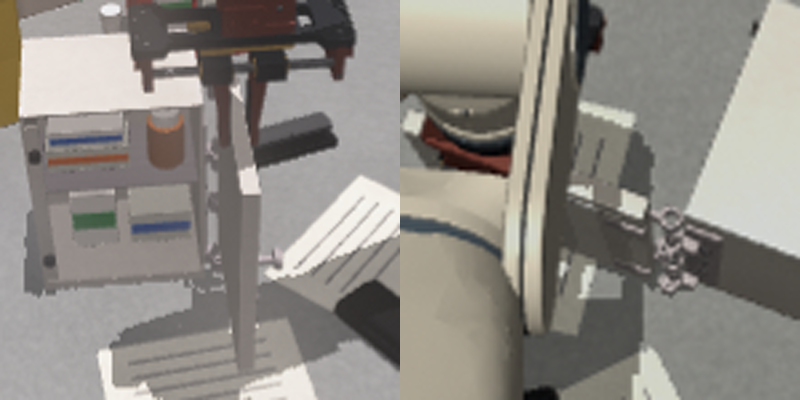

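The image shows the door held upright and about parallel to the plan. The upper knuckle ring is at (672,218) in the right half, beside the bushes at (672,275). Next I measure the knuckle and leaf edge against the pin in the same camera frame.

```bash
python3 - <<'E'
from h import *
a=np.radians(-24.17);x=np.array([np.cos(a),np.sin(a)]);y=np.array([-x[1],x[0]])
tcp=np.array([553.6,-47.35])
for n in("top","scene"):
    d=dict(np.load(n+"1.npz"));P=cloud(d);q=P[...,:2]-tcp;lx=q@x;ly=q@y;z=P[...,2]
    m=(abs(lx-8)<15)&(ly<-93)&(ly>-122)&(z>262)&(z<290);print(n,"upper knuckle pts",m.sum())
    v,u=np.nonzero(m)
    print("; ".join("%d,%d: %.0f %.0f z%.0f"%(uu,vv,lx[vv,uu],ly[vv,uu],z[vv,uu]) for vv,uu in zip(v,u)))
    m=(abs(lx)<14)&(ly>-96)&(ly<96)&(z>305)&(z<325)
    print("top edge",m.sum(),"z",np.median(z[m]),"lx pct",np.percentile(lx[m],[2,50,98]).round(1),"ly pct",np.percentile(ly[m],[0,1,99,100]).round(1))
    if m.sum()>10: print(cv2.minAreaRect(q[m].astype(np.float32)),np.polyfit(ly[m],lx[m],1))
    # underside/face tilt
    m=(abs(lx)<14)&(ly>-92)&(ly<-40)&(z>100)&(z<300)
    if m.sum()>30:
        A=np.c_[np.ones(m.sum()),ly[m],z[m]-200];print("face fit n",m.sum(),np.linalg.lstsq(A,lx[m],rcond=None)[0])
E
```

```text
top upper knuckle pts 41
277,197: 11 -100 z276; 278,197: 11 -103 z280; 279,197: 12 -105 z278; 280,197: 13 -107 z280; 281,197: 13 -110 z283; 274,198: 5 -94 z280; 275,198: 6 -96 z281; 276,198: 6 -99 z282; 277,198: 7 -101 z282; 278,198: 10 -103 z275; 279,198: 11 -105 z271; 280,198: 12 -108 z274; 281,198: 11 -111 z282; 282,198: 12 -113 z281; 274,199: 3 -94 z276; 275,199: 3 -97 z280; 276,199: 4 -100 z280; 277,199: 6 -102 z278; 281,199: 10 -111 z277; 282,199: 10 -114 z281; 274,200: 3 -94 z266; 275,200: 3 -97 z271; 276,200: 2 -101 z280; 277,200: 3 -103 z278; 281,200: 6 -113 z280; 282,200: 7 -115 z284; 276,201: 2 -101 z269; 277,201: 1 -104 z278; 278,201: 0 -107 z284; 280,201: 2 -111 z283; 281,201: 4 -113 z279; 282,201: 5 -116 z277; 277,202: -1 -104 z274; 278,202: -1 -107 z279; 279,202: -0 -110 z280; 280,202: 0 -112 z282; 281,202: 1 -115 z281; 278,203: -2 -108 z273; 279,203: -1 -110 z271; 280,203: 0 -112 z270; 281,203: 2 -114 z264
top edge 186 z 312.107701653573 lx pct [-9.3 -1.9  6.4] ly pct [-92.2 -91.7  87.3  87.5]
((-1.9189319610595703, -1.7356719970703125), (179.75909423828125, 17.10577392578125), 65.5737533569336) [ 0.00204775 -1.72881755]
face fit n 267 [-1.28830575e+01 -4.06930096e-02  4.17767806e-03]
scene upper knuckle pts 14
278,172: 15 -100 z280; 279,172: 13 -99 z281; 278,173: 15 -100 z277; 279,173: 13 -96 z280; 278,174: 15 -101 z273; 279,174: 13 -97 z276; 278,175: 15 -102 z269; 279,175: 13 -99 z271; 280,175: 10 -100 z270; 278,176: 15 -101 z267; 279,176: 13 -98 z268; 280,176: 11 -97 z269; 279,177: 13 -97 z267; 280,177: 10 -98 z265
top edge 337 z 314.601353845256 lx pct [-10.9  -0.5  11.4] ly pct [-68.6 -62.6  90.4  91.6]
((4.688352584838867, 10.179435729980469), (160.10833740234375, 25.55023193359375), 61.60918426513672) [ 0.03034825 -1.04997806]
face fit n 79 [8.12014886e+00 2.37496642e-03 2.37841978e-03]
```

The top camera puts the knuckle within about 0.5 mm of the estimated pin position. Door underside is about 84 mm, so first contact is expected at TCP z ≈ 223 and home at ≈ 207. I'll ease it down.

apply_moves(increments=[{"gripper": 0,"delta_pos": [1,0,0],"dr": [0,0,0]},{"gripper": 0,"delta_pos": [1,0,0],"dr": [0,0,0]},{"gripper": 0,"delta_pos": [1,0,0],"dr": [0,0,0]},{"gripper": 0,"delta_pos": [1,0,0],"dr": [0,0,0]},{"gripper": 0,"delta_pos": [0.5,0,0],"dr": [0,0,0]}])

```text
t: 7.7
ee_pos: [552.4, -46.1, 229.9]
orientation: [1.51, 0.982, -1.515]
ft_force: [-1.0, 0.0, -4.6]
width: 15.9
```

apply_moves(increments=[{"gripper": 0,"delta_pos": [0.2,0,0],"dr": [0,0,0]},{"gripper": 0,"delta_pos": [0,0,0],"dr": [0,0,0]},{"gripper": 0,"delta_pos": [0,0,0],"dr": [0,0,0]},{"gripper": 0,"delta_pos": [0,0,0],"dr": [0,0,0]},{"gripper": 0,"delta_pos": [0,0,0],"dr": [0,0,0]}])

```text
t: 8.12
ee_pos: [553.9, -46.5, 230.8]
orientation: [1.513, 0.979, -1.512]
ft_force: [-0.8, 0.8, -3.5]
width: 15.7
```

```bash
python3 obs.py; python3 obs.py
```

```text
t 8.12 pos [553.94 -46.49 230.84] psi -24.15 xax [ 1.1e-03 -1.0e-04 -1.0e+00] F [-0.8   0.76 -3.51] M [-0.035  0.102 -0.038] w 15.7
F tool [ 3.51 -1.04 -0.36] M tool [ 0.038 -0.074 -0.079]
t 8.12 pos [553.94 -46.49 230.84] psi -24.15 xax [ 1.1e-03 -1.0e-04 -1.0e+00] F [-0.8   0.76 -3.51] M [-0.035  0.102 -0.038] w 15.7
F tool [ 3.51 -1.04 -0.36] M tool [ 0.038 -0.074 -0.079]
```

apply_moves(increments=[{"gripper": 0,"delta_pos": [0.1,0,0],"dr": [0,0,0]},{"gripper": 0,"delta_pos": [0.1,0,0],"dr": [0,0,0]},{"gripper": 0,"delta_pos": [0.1,0,0],"dr": [0,0,0]},{"gripper": 0,"delta_pos": [0.1,0,0],"dr": [0,0,0]},{"gripper": 0,"delta_pos": [0.1,0,0],"dr": [0,0,0]}])

```text
t: 8.53
ee_pos: [553.5, -46.5, 225.2]
orientation: [1.513, 0.979, -1.513]
ft_force: [-0.2, -0.3, -3.9]
width: 15.7
```

apply_moves(increments=[{"gripper": 0,"delta_pos": [0.1,0,0],"dr": [0,0,0]},{"gripper": 0,"delta_pos": [0.1,0,0],"dr": [0,0,0]},{"gripper": 0,"delta_pos": [0.1,0,0],"dr": [0,0,0]},{"gripper": 0,"delta_pos": [0,0,0],"dr": [0,0,0]},{"gripper": 0,"delta_pos": [0,0,0],"dr": [0,0,0]}])

```text
t: 8.95
ee_pos: [553.5, -46.4, 222.2]
orientation: [1.512, 0.98, -1.513]
ft_force: [0.4, -0.1, -3.9]
width: 15.8
```

```bash
python3 obs.py
```

```text
t 8.95 pos [553.52 -46.44 222.2 ] psi -24.15 xax [-2.e-04  0.e+00 -1.e+00] F [ 0.44 -0.14 -3.88] M [-0.085  0.093  0.063] w 15.8
F tool [ 3.88  0.46 -0.05] M tool [-0.063 -0.115 -0.05 ]
```

apply_moves(increments=[{"gripper": 0,"delta_pos": [0.1,0,0],"dr": [0,0,0]},{"gripper": 0,"delta_pos": [0.1,0,0],"dr": [0,0,0]},{"gripper": 0,"delta_pos": [0,0,0],"dr": [0,0,0]},{"gripper": 0,"delta_pos": [0,0,0],"dr": [0,0,0]},{"gripper": 0,"delta_pos": [0,0,0],"dr": [0,0,0]}])

```text
t: 9.37
ee_pos: [553.6, -46.5, 220.3]
orientation: [1.513, 0.979, -1.513]
ft_force: [0.3, 0.2, -4.1]
width: 15.9
```

```bash
python3 obs.py
```

```text
t 9.37 pos [553.55 -46.47 220.28] psi -24.15 xax [-0. -0. -1.] F [ 0.3   0.21 -4.12] M [-0.053  0.017  0.004] w 15.9
F tool [ 4.12  0.19 -0.31] M tool [-0.004 -0.056  0.006]
```

apply_moves(increments=[{"gripper": 0,"delta_pos": [0.1,0,0],"dr": [0,0,0]},{"gripper": 0,"delta_pos": [0.1,0,0],"dr": [0,0,0]},{"gripper": 0,"delta_pos": [0,0,0],"dr": [0,0,0]},{"gripper": 0,"delta_pos": [0,0,0],"dr": [0,0,0]},{"gripper": 0,"delta_pos": [0,0,0],"dr": [0,0,0]}])

```text
t: 9.78
ee_pos: [553.6, -46.4, 218.2]
orientation: [1.513, 0.979, -1.513]
ft_force: [-0.2, -0.2, -3.9]
width: 15.5
```

```bash
python3 obs.py
```

```text
t 9.78 pos [553.56 -46.44 218.24] psi -24.15 xax [-1.e-04  0.e+00 -1.e+00] F [-0.18 -0.16 -3.94] M [-0.066  0.026  0.065] w 15.5
F tool [ 3.94 -0.1   0.22] M tool [-0.065 -0.071  0.003]
```

apply_moves(increments=[{"gripper": 0,"delta_pos": [0.1,0,0],"dr": [0,0,0]},{"gripper": 0,"delta_pos": [0.1,0,0],"dr": [0,0,0]},{"gripper": 0,"delta_pos": [0.1,0,0],"dr": [0,0,0]},{"gripper": 0,"delta_pos": [0,0,0],"dr": [0,0,0]},{"gripper": 0,"delta_pos": [0,0,0],"dr": [0,0,0]}])

```text
t: 10.2
ee_pos: [553.5, -46.5, 215.2]
orientation: [1.512, 0.98, -1.513]
ft_force: [0.4, 0.5, -4.1]
width: 15.8
```

```bash
python3 obs.py
```

```text
t 10.20 pos [553.48 -46.45 215.17] psi -24.15 xax [-2.e-04 -0.e+00 -1.e+00] F [ 0.42  0.54 -4.08] M [-0.059  0.076 -0.029] w 15.8
F tool [ 4.08  0.16 -0.67] M tool [ 0.029 -0.085 -0.045]
```

apply_moves(increments=[{"gripper": 0,"delta_pos": [0.1,0,0],"dr": [0,0,0]},{"gripper": 0,"delta_pos": [0.1,0,0],"dr": [0,0,0]},{"gripper": 0,"delta_pos": [0.1,0,0],"dr": [0,0,0]},{"gripper": 0,"delta_pos": [0,0,0],"dr": [0,0,0]},{"gripper": 0,"delta_pos": [0,0,0],"dr": [0,0,0]}])

```text
t: 10.62
ee_pos: [553.5, -46.4, 212.2]
orientation: [1.512, 0.98, -1.513]
ft_force: [-0.4, -0.3, -5.0]
width: 15.7
```

apply_moves(increments=[{"gripper": 0,"delta_pos": [0.1,0,0],"dr": [0,0,0]},{"gripper": 0,"delta_pos": [0.1,0,0],"dr": [0,0,0]},{"gripper": 0,"delta_pos": [0,0,0],"dr": [0,0,0]},{"gripper": 0,"delta_pos": [0,0,0],"dr": [0,0,0]},{"gripper": 0,"delta_pos": [0,0,0],"dr": [0,0,0]}])

```text
t: 11.03
ee_pos: [553.6, -46.5, 210.3]
orientation: [1.512, 0.979, -1.513]
ft_force: [-0.8, 0.3, -3.6]
width: 15.7
```

```bash
python3 obs.py;  python3 - <<'E'
from h import *
from workcell import ctrl
ims=[]
for n,b in(("scene",(240,160,90,90)),("top",(255,185,50,50))):
    d=ctrl.get_image(n); np.savez(n+"2.npz",**d)
    u,v,w,h=b; ims.append(cv2.resize(d["img"][v:v+h,u:u+w],(400,400),interpolation=cv2.INTER_CUBIC))
cv2.imwrite("pics/ins.png",np.hstack(ims)[:,:,::-1])
a=np.radians(-24.17);x=np.array([np.cos(a),np.sin(a)]);y=np.array([-x[1],x[0]]);tcp=np.array([553.5,-46.45])
d=dict(np.load("top2.npz"));P=cloud(d);q=P[...,:2]-tcp;lx=q@x;ly=q@y;z=P[...,2]
m=(abs(lx)<14)&(abs(ly)<96)&(z>232)&(z<256);print(m.sum(),np.median(z[m]),cv2.minAreaRect(q[m].astype(np.float32)))
E
```

```text
t 11.03 pos [553.56 -46.47 210.28] psi -24.15 xax [-0. -0. -1.] F [-0.77  0.26 -3.6 ] M [-0.083  0.078  0.001] w 15.7
F tool [ 3.6  -0.81  0.08] M tool [-0.001 -0.108 -0.037]
179 244.83581514774784 ((-2.61981201171875, -1.5098495483398438), (180.4657440185547, 17.78081512451172), 65.9856948852539)
```

View pics/ins.png

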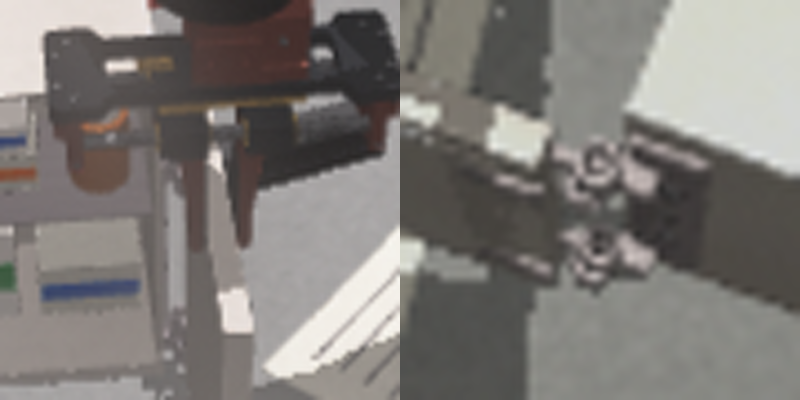

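The top view shows the knuckle ring at (597,165) sitting concentric over the upper bush. The leaf top reads about 246.5 mm (corrected), some 3 mm above home. I'll continue gently.

apply_moves(increments=[{"gripper": 0,"delta_pos": [0.1,0,0],"dr": [0,0,0]},{"gripper": 0,"delta_pos": [0,0,0],"dr": [0,0,0]},{"gripper": 0,"delta_pos": [0.05,0,0],"dr": [0,0,0]},{"gripper": 0,"delta_pos": [0,0,0],"dr": [0,0,0]},{"gripper": 0,"delta_pos": [0,0,0],"dr": [0,0,0]}])

```text
t: 11.55
ee_pos: [553.5, -46.4, 208.7]
orientation: [1.512, 0.979, -1.513]
ft_force: [-0.2, 0.1, -4.3]
width: 15.7
```

apply_moves(increments=[{"gripper": 0,"delta_pos": [0.05,0,0],"dr": [0,0,0]},{"gripper": 0,"delta_pos": [0,0,0],"dr": [0,0,0]},{"gripper": 0,"delta_pos": [0.05,0,0],"dr": [0,0,0]},{"gripper": 0,"delta_pos": [0,0,0],"dr": [0,0,0]},{"gripper": 0,"delta_pos": [0,0,0],"dr": [0,0,0]}])

```text
t: 11.97
ee_pos: [553.5, -46.5, 207.7]
orientation: [1.513, 0.979, -1.513]
ft_force: [-0.0, 0.1, -3.8]
width: 15.8
```

```bash
python3 obs.py
```

```text
t 11.97 pos [553.51 -46.46 207.73] psi -24.15 xax [-1.e-04  0.e+00 -1.e+00] F [-0.    0.11 -3.84] M [-0.073  0.079  0.004] w 15.8
F tool [ 3.84 -0.05 -0.1 ] M tool [-0.004 -0.099 -0.042]
```

apply_moves(increments=[{"gripper": 0,"delta_pos": [0.05,0,0],"dr": [0,0,0]},{"gripper": 0,"delta_pos": [0,0,0],"dr": [0,0,0]},{"gripper": 0,"delta_pos": [0,0,0],"dr": [0,0,0]},{"gripper": 0,"delta_pos": [0,0,0],"dr": [0,0,0]},{"gripper": 0,"delta_pos": [0,0,0],"dr": [0,0,0]}])

```text
t: 12.38
ee_pos: [553.6, -46.5, 207.3]
orientation: [1.513, 0.979, -1.512]
ft_force: [-0.7, -0.1, -3.0]
width: 15.8
```

apply_moves(increments=[{"gripper": 0,"delta_pos": [0.05,0,0],"dr": [0,0,0]},{"gripper": 0,"delta_pos": [0,0,0],"dr": [0,0,0]},{"gripper": 0,"delta_pos": [0,0,0],"dr": [0,0,0]},{"gripper": 0,"delta_pos": [0,0,0],"dr": [0,0,0]},{"gripper": 0,"delta_pos": [0,0,0],"dr": [0,0,0]}])

```text
t: 12.8
ee_pos: [553.8, -46.4, 207.0]
orientation: [1.513, 0.979, -1.512]
ft_force: [0.6, 0.7, 1.3]
width: 15.9
```

```bash
python3 obs.py
```

```text
t 12.80 pos [553.78 -46.37 207.03] psi -24.15 xax [ 5.e-04  1.e-04 -1.e+00] F [0.63 0.73 1.33] M [ 0.04   0.141 -0.063] w 15.9
F tool [-1.33  0.28 -0.92] M tool [ 0.063 -0.021 -0.145]
```

It makes contact exactly at the expected home height: Fz went from -3.9 to +1.3 N at TCP z 207, so both knuckles rest on their collars. Next I release and rise clear.

apply_moves(increments=[{"gripper": 22,"delta_pos": [0,0,0],"dr": [0,0,0]},{"gripper": 24,"delta_pos": [0,0,0],"dr": [0,0,0]},{"gripper": 30,"delta_pos": [0,0,0],"dr": [0,0,0]},{"gripper": 40,"delta_pos": [0,0,0],"dr": [0,0,0]},{"gripper": 50,"delta_pos": [0,0,0],"dr": [0,0,0]}])

```text
t: 13.22
ee_pos: [553.6, -46.5, 206.8]
orientation: [1.513, 0.979, -1.513]
ft_force: [-0.0, -0.3, 0.5]
width: 36.5
```

apply_moves(increments=[{"gripper": 50,"delta_pos": [0,0,0],"dr": [0,0,0]},{"gripper": 50,"delta_pos": [-0.3,0,0],"dr": [0,0,0]},{"gripper": 50,"delta_pos": [-0.7,0,0],"dr": [0,0,0]},{"gripper": 50,"delta_pos": [-1,0,0],"dr": [0,0,0]},{"gripper": 50,"delta_pos": [-1,0,0],"dr": [0,0,0]}])

```text
t: 13.63
ee_pos: [553.7, -46.5, 237.9]
orientation: [1.513, 0.979, -1.512]
ft_force: [0.6, -0.2, 0.9]
width: 43.9
```

apply_moves(increments=[{"gripper": 50,"delta_pos": [-1,0,0],"dr": [0,0,0]},{"gripper": 50,"delta_pos": [-1,0,0],"dr": [0,0,0]},{"gripper": 50,"delta_pos": [-1,0,0],"dr": [0,0,0]},{"gripper": 50,"delta_pos": [-1,0,0],"dr": [0,0,0]},{"gripper": 50,"delta_pos": [-1,0,0],"dr": [0,0,0]}])

```text
t: 14.05
ee_pos: [553.6, -46.4, 288.0]
orientation: [1.513, 0.979, -1.512]
ft_force: [1.6, 1.1, 0.5]
width: 44.0
```

```bash
python3 obs.py;  python3 - <<'E'
from h import *
from workcell import ctrl
d=ctrl.get_image("scene"); np.savez("scene3.npz",**d)
P=cloud(d);t=ctrl.get_image("top");np.savez("top3.npz",**t)
for n,d in(("scene",d),("top",t)):
    P=cloud(d);z=P[...,2];m=(P[...,0]>470)&(P[...,0]<640)&(P[...,1]>-135)&(P[...,1]<70)&(z>236)&(z<252)
    print(n,m.sum(),np.median(z[m]),cv2.minAreaRect(P[m][:,:2].astype(np.float32)))
E
```

```text
t 14.05 pos [553.6  -46.44 288.03] psi -24.15 xax [ 4.e-04 -0.e+00 -1.e+00] F [1.56 1.09 0.45] M [-0.03   0.109  0.036] w 44.0
F tool [-0.45  0.98 -1.63] M tool [-0.036 -0.072 -0.087]
scene 364 242.56333359746938 ((554.735595703125, -44.42694091796875), (183.414306640625, 16.299564361572266), 66.02002716064453)
top 172 241.02026660875714 ((552.3308715820312, -46.791969299316406), (180.09364318847656, 17.170400619506836), 65.80238342285156)
```

The door hangs free and upright (leaf top about 242-243 mm, yaw -24.2°), standing open. Next I close the fingers, move to the front side near the free edge, and descend above the knob.

apply_moves(increments=[{"gripper": 0,"delta_pos": [0,-1,-1.2],"dr": [0,0,0]},{"gripper": 0,"delta_pos": [0,-1,-1.2],"dr": [0,0,0]},{"gripper": 0,"delta_pos": [0,-1,-1.2],"dr": [0,0,0]},{"gripper": 0,"delta_pos": [0,-1,-1.2],"dr": [0,0,0]},{"gripper": 0,"delta_pos": [0,-0.7,-1.2],"dr": [0,0,0]}])

```text
t: 14.57
ee_pos: [534.4, 28.2, 286.3]
orientation: [1.512, 0.98, -1.514]
ft_force: [0.4, -0.2, 0.5]
width: 14.1
```

apply_moves(increments=[{"gripper": 0,"delta_pos": [0,0,0],"dr": [0,0,0]},{"gripper": 0,"delta_pos": [1.6,0,0],"dr": [0,0,0]},{"gripper": 0,"delta_pos": [1.6,0,0],"dr": [0,0,0]},{"gripper": 0,"delta_pos": [1.7,0,0],"dr": [0,0,0]},{"gripper": 0,"delta_pos": [1.7,0,0],"dr": [0,0,0]}])

```text
t: 14.98
ee_pos: [535.3, 26.9, 219.9]
orientation: [1.512, 0.979, -1.512]
ft_force: [0.4, -0.1, -0.6]
width: 0.7
```

apply_moves(increments=[{"gripper": 0,"delta_pos": [0,0.4,0],"dr": [0,0,0]},{"gripper": 0,"delta_pos": [0,0.4,0],"dr": [0,0,0]},{"gripper": 0,"delta_pos": [0,0.4,0],"dr": [0,0,0]},{"gripper": 0,"delta_pos": [0,0.4,0],"dr": [0,0,0]},{"gripper": 0,"delta_pos": [0,0.2,0],"dr": [0,0,0]}])

```text
t: 15.4
ee_pos: [553.1, 19.7, 221.9]
orientation: [1.514, 0.978, -1.511]
ft_force: [-1.0, -0.8, 0.1]
width: 0.0
```

```bash
python3 obs.py;  python3 - <<'E'
from h import *
from workcell import ctrl
d=ctrl.get_image("scene"); np.savez("scene4.npz",**d)
b=d["img"][130:280,170:370];cv2.imwrite("pics/push0.png",cv2.resize(b,(800,600),interpolation=cv2.INTER_CUBIC)[:,:,::-1])
E
```

```text
t 15.40 pos [553.07  19.73 221.88] psi -24.17 xax [ 2.2e-03 -1.0e-04 -1.0e+00] F [-0.96 -0.81  0.07] M [-0.058  0.072 -0.047] w 0.0
F tool [-0.07 -0.55  1.13] M tool [ 0.047 -0.082 -0.041]
```

View pics/push0.png

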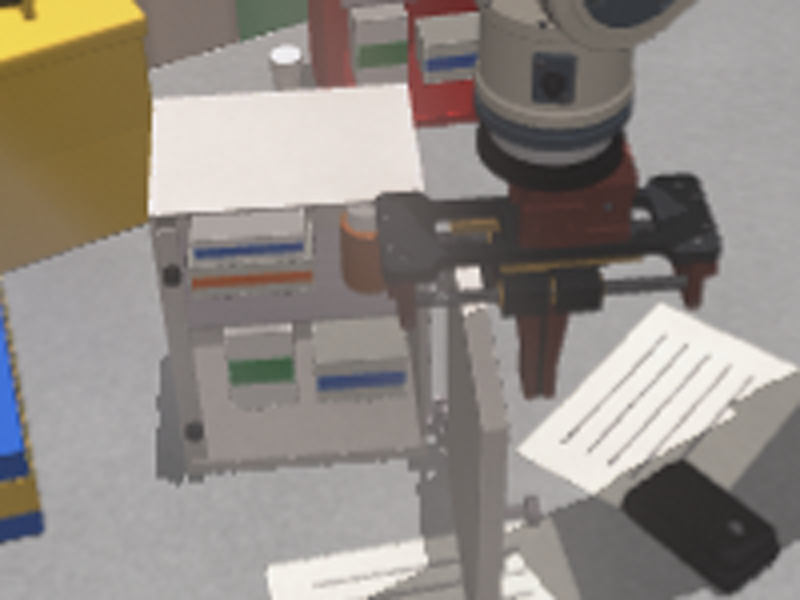

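The picture shows the door hung open, the closed fingers at (543,350) on its front side clear of the knob at (533,508), and the gripper body well above the cabinet. Now I swing the door on an arc about the pin.

apply_moves(increments=[{"gripper": 0,"delta_pos": [0,0.2,0],"dr": [0,0,0]},{"gripper": 0,"delta_pos": [0,0.2,0],"dr": [0,0,0]},{"gripper": 0,"delta_pos": [0,0.2,-0.03],"dr": [0.01,0,0]},{"gripper": 0,"delta_pos": [0,0.33,-0.05],"dr": [0.02,0,0]},{"gripper": 0,"delta_pos": [0,0.5,-0.08],"dr": [0.03,0,0]}])

```text
t: 15.87
ee_pos: [565.3, 15.7, 220.9]
orientation: [1.556, 0.941, -1.556]
ft_force: [-0.9, -0.6, 0.4]
width: 0.4
```

apply_moves(increments=[{"gripper": 0,"delta_pos": [0,0.66,-0.1],"dr": [0.04,0,0]},{"gripper": 0,"delta_pos": [0,0.66,-0.1],"dr": [0.04,0,0]},{"gripper": 0,"delta_pos": [0,0.66,-0.1],"dr": [0.04,0,0]},{"gripper": 0,"delta_pos": [0,0.66,-0.1],"dr": [0.04,0,0]},{"gripper": 0,"delta_pos": [0,0.66,-0.1],"dr": [0.04,0,0]}])

```text
t: 16.28
ee_pos: [596.3, 2.2, 220.8]
orientation: [1.693, 0.804, -1.693]
ft_force: [-0.8, -1.1, -0.5]
width: 0.5
```

apply_moves(increments=[{"gripper": 0,"delta_pos": [0,0.66,-0.1],"dr": [0.04,0,0]},{"gripper": 0,"delta_pos": [0,0.66,-0.1],"dr": [0.04,0,0]},{"gripper": 0,"delta_pos": [0,0.66,-0.1],"dr": [0.04,0,0]},{"gripper": 0,"delta_pos": [0,0.66,-0.1],"dr": [0.04,0,0]},{"gripper": 0,"delta_pos": [0,0.66,-0.1],"dr": [0.04,0,0]}])

```text
t: 16.7
ee_pos: [623.7, -16.9, 220.8]
orientation: [1.825, 0.652, -1.824]
ft_force: [-0.2, 0.5, 0.9]
width: 0.6
```

```bash
python3 obs.py;  cat > door.py <<'E'
from h import *
from workcell import ctrl
d=ctrl.get_image("top");P=cloud(d);z=P[...,2]
a=np.radians(-114.2);X=np.array([np.cos(a),np.sin(a)]);Y=np.array([-X[1],X[0]])
q=P[...,:2]-np.array([516.4,-147]);lx=q@X;ly=q@Y
m=(z>236)&(z<247.0)&(np.hypot(lx,ly)<215)&(lx<4.)
m&=~((lx>2)&(ly>20))
lab=cv2.connectedComponentsWithStats(m.astype(np.uint8))
i=1+lab[2][1:,4].argmax();m=lab[1]==i
r=cv2.minAreaRect(np.c_[lx[m],ly[m]].astype(np.float32));v=np.linalg.eigh(np.cov(np.c_[lx[m],ly[m]].T))[1][:,1]
v=v*np.sign(v[1] if abs(v[1])>.3 else -v[0]);print(m.sum(),"rect cab frame from pin",r,"open deg %.1f"%np.degrees(np.arctan2(-v[0],v[1])),"z",np.median(z[m]))
E
python3 door.py
```

```text
t 16.70 pos [623.72 -16.87 220.84] psi -50.68 xax [ 3.e-04  2.e-04 -1.e+00] F [-0.16  0.51  0.86] M [ 0.059  0.112 -0.019] w 0.6
F tool [-0.86 -0.5  -0.2 ] M tool [ 0.019 -0.049 -0.117]
250 rect cab frame from pin ((-74.5090103149414, 10.25516128540039), (16.510990142822266, 117.53279113769531), 76.71387481689453) open deg 76.2 z 241.14413164475906
```

```bash
python3 - <<'E'
from h import *
from workcell import ctrl
ims=[]
for n,b in(("scene",(180,130,170,170)),("top",(215,130,130,130))):
    d=ctrl.get_image(n); u,v,w,h=b; ims.append(cv2.resize(d["img"][v:v+h,u:u+w],(400,400),interpolation=cv2.INTER_CUBIC))
cv2.imwrite("pics/push1.png",np.hstack(ims)[:,:,::-1])
E
```

```text
(no output)
```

View pics/push1.png

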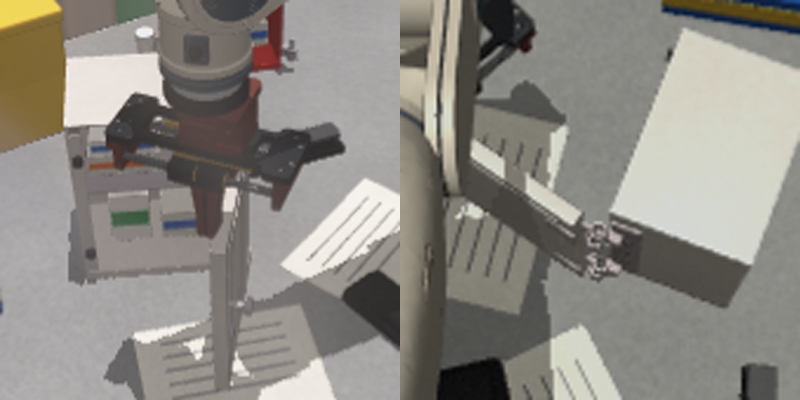

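The image is ambiguous. The door is only about 15° off its open position in the top view (edge (475,145)-(580,220)), while the fingers at (208,225) in the scene view look near or inside the leaf. I'll measure before pushing on.

```bash
python3 obs.py; python3 - <<'E'
from h import *
from workcell import ctrl
a=np.radians(-114.2);X=np.array([np.cos(a),np.sin(a)]);Y=np.array([-X[1],X[0]])
for n in("top","scene"):
    d=ctrl.get_image(n);np.savez(n+"5.npz",**d);P=cloud(d);z=P[...,2]
    q=P[...,:2]-np.array([516.9,-147]);lx=q@X;ly=q@Y;r=np.hypot(lx,ly);op=np.degrees(np.arctan2(-lx,ly))
    m=(z>237)&(z<246)&(r<230)&(lx<-5)
    print(n)
    for r0 in range(20,200,20):
        k=m&(r>=r0)&(r<r0+20)
        if k.sum()>2: print(r0,k.sum(),"lx,ly mean",lx[k].mean().round(1),ly[k].mean().round(1),"op range",np.percentile(op[k],[5,50,95]).round(1),"z",np.median(z[k]).round(1))
    red=(d["img"][...,0]>d["img"][...,2]*1.6+8)&(r<230)&(z>200)&(z<300)&(lx<0)
    for z0 in range(200,300,15):
        k=red&(z>=z0)&(z<z0+15)
        if k.sum()>2: print(" red z",z0,k.sum(),lx[k].mean().round(1),ly[k].mean().round(1))
    g=(z>60)&(z<232)&(r<215)&(lx<-20)&(r>30)
    for z0 in range(60,230,34):
        k=g&(z>=z0)&(z<z0+34)
        if k.sum()>5: print(" face z",z0,k.sum(),"op",np.percentile(op[k],[5,25,50,75,95]).round(1),"r",np.percentile(r[k],[5,95]).round(0))
E
```

```text
t 16.85 pos [623.56 -16.87 220.8 ] psi -50.51 xax [ 4.e-04  2.e-04 -1.e+00] F [-0.08  1.4   1.11] M [0.086 0.081 0.044] w 0.4
F tool [-1.11 -1.13 -0.83] M tool [-0.043 -0.008 -0.118]
top
20 44 lx,ly mean -29.9 -1.1 op range [ 78.4  92.6 109.4] z 241.6
40 43 lx,ly mean -49.7 3.9 op range [77.8 86.2 93.5] z 241.2
60 42 lx,ly mean -69.7 8.9 op range [77.1 82.8 88.8] z 240.8
80 42 lx,ly mean -89.2 13.5 op range [77.  81.2 86.3] z 240.6
100 44 lx,ly mean -108.2 17.8 op range [76.6 80.7 84.4] z 241.2
120 21 lx,ly mean -123.4 23.5 op range [76.6 79.  82.9] z 241.2
 face z 60 67 op [ 83.6  85.   88.4  95.1 106.8] r [ 35. 143.]
 face z 94 65 op [ 83.7  85.3  88.   94.4 105.7] r [ 35. 139.]
 face z 128 71 op [ 84.1  85.7  88.6  94.5 104.7] r [ 36. 133.]
 face z 162 67 op [ 83.9  85.   87.4  92.7 104. ] r [ 38. 131.]
 face z 196 94 op [ 84.3  86.1  89.2  96.6 105.7] r [ 33. 122.]
scene
80 5 lx,ly mean -88.8 7.0 op range [84.5 85.7 85.9] z 241.9
100 18 lx,ly mean -111.6 17.5 op range [78.1 81.1 84.2] z 242.5
120 33 lx,ly mean -128.1 21.0 op range [78.4 80.8 83.1] z 242.3
140 30 lx,ly mean -147.8 25.1 op range [78.5 80.4 82.3] z 242.4
160 32 lx,ly mean -168.2 31.7 op range [75.7 79.6 81.6] z 242.1
180 56 lx,ly mean -186.8 37.1 op range [76.7 78.8 80.9] z 241.5
 face z 60 116 op [ 77.5  79.7  81.8  85.9 100.9] r [ 42. 198.]
 face z 94 133 op [76.9 79.2 81.9 85.8 99.9] r [ 43. 198.]
 face z 128 180 op [77.7 80.6 83.3 87.1 92.2] r [ 61. 198.]
 face z 162 143 op [77.2 79.3 81.8 84.2 91.7] r [ 63. 199.]
 face z 196 165 op [76.8 79.4 81.7 84.2 90.6] r [ 67. 200.]
```

```bash
python3 - <<'E'
from h import *
d=dict(np.load("scene5.npz"));e=dict(np.load("scene4.npz"))
print("tip now",project(d,[[623.6,-16.9,212.8],[623.6,-16.9,270]]),"tip at push0",project(e,[[553.1,19.7,213.9]]))
P=cloud(d);Q=cloud(e)
for nm,C,(u0,u1,v0,v1),im in(("now",P,(255,292,205,240),d),("before",Q,(295,320,200,232),e)):
    print(nm)
    for v in range(v0,v1,3): print(v," ".join("%d:%.0f/%.0f/%.0f"%(u,*C[v,u]) for u in range(u0,u1,3)))
b=np.hstack([cv2.resize(x["img"][v:v+60,u:u+60],(400,400),interpolation=cv2.INTER_NEAREST) for x,u,v in((e,270,185),(d,240,190))])
cv2.imwrite("pics/tips.png",b[:,:,::-1])
E
```

```text
tip now [[269.54478045 235.82013537]
 [269.15788088 218.40260113]] tip at push0 [[303.04943929 234.40449196]]
now
205 255:662/-8/335 258:657/-3/337 261:652/2/339 264:649/8/342 267:643/12/342 270:639/16/344 273:634/21/346 276:627/21/342 279:614/10/328 282:561/-65/245 285:531/-101/203 288:407/-286/4 291:397/-284/0
208 255:569/-203/129 258:657/-4/327 261:653/2/331 264:648/8/333 267:644/13/335 270:640/18/337 273:636/23/339 276:629/25/338 279:624/29/339 282:618/31/338 285:614/36/339 288:610/41/342 291:406/-270/2
211 255:nan/nan/nan 258:533/-259/56 261:527/-249/61 264:637/-14/301 267:631/-11/301 270:640/19/329 273:636/23/331 276:585/-54/245 279:578/-52/244 282:562/-64/227 285:528/-106/177 288:611/44/336 291:607/49/338
214 255:548/-249/59 258:540/-245/58 261:531/-242/57 264:637/-16/291 267:632/-10/293 270:629/-2/298 273:623/-0/297 276:588/-48/241 279:582/-44/242 282:568/-54/227 285:528/-106/166 288:428/-252/-1 291:418/-248/-2
217 255:553/-240/56 258:547/-231/61 261:536/-233/53 264:638/-13/284 267:632/-12/283 270:628/-5/286 273:621/-3/285 276:593/-39/242 279:587/-35/242 282:566/-57/214 285:5
[... 2351 characters left out ...]
295:420/-222/3 298:410/-219/0 301:567/29/282 304:561/31/281 307:555/34/281 310:376/-199/0 313:367/-196/-1 316:359/-191/-1 319:352/-185/1
221 295:428/-209/4 298:417/-208/-1 301:567/28/272 304:559/29/269 307:553/32/268 310:385/-187/2 313:375/-184/-0 316:369/-176/3 319:359/-173/1
224 295:433/-201/0 298:425/-195/1 301:567/29/263 304:559/30/260 307:553/33/260 310:393/-175/3 313:383/-172/-0 316:374/-169/-2 319:368/-161/2
227 295:571/11/240 298:433/-182/3 301:566/28/252 304:559/30/250 307:553/34/252 310:398/-167/-2 313:390/-161/-0 316:382/-156/0 319:376/-149/3
230 295:577/20/241 298:438/-173/0 301:429/-171/-3 304:422/-165/-1 307:414/-159/1 310:407/-153/2 313:398/-149/1 316:390/-145/0 319:382/-140/1
```

View pics/tips.png

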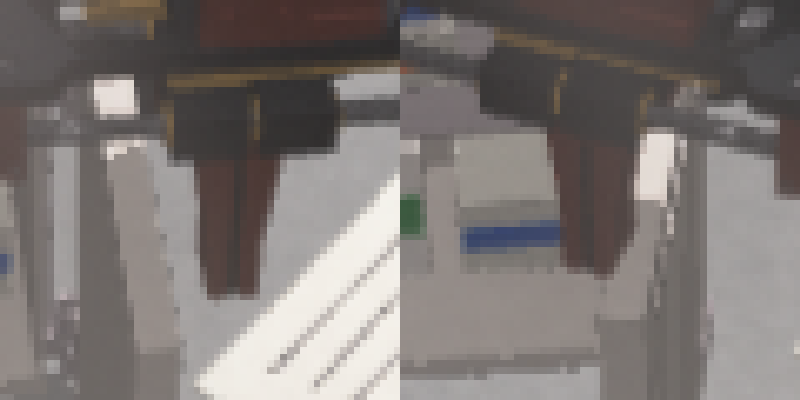

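The crop explains it. The closed fingertips end at about z ≈ 240-245 mm, only grazing the door top (242), so they nudged the door about 14° and slid over its top edge onto the inner side. I'll rise, go back to the front side, and reach about 20 mm deeper. First I check how low the gripper's side brackets hang, since they will pass over the cabinet roof.

```bash
python3 - <<'E'
from h import *
d=dict(np.load("scene4.npz"));P=cloud(d)
for u,v in((343,200),(343,204),(271,203),(271,208),(270,211),(308,206),(303,208)): print((u,v),P[v,u].round(0),d["img"][v,u])
# lowest gripper points away from finger: within 130 mm of TCP in x,y, z>252
t=np.array([553.1,19.7]);a=np.radians(-24.17);x=np.array([np.cos(a),np.sin(a)])
q=P[...,:2]-t;ly=q@x;m=(P[...,2]>246)&(P[...,2]<330)&(np.hypot(q[...,0],q[...,1])<130)&(P[...,1]>-75)
for lo in range(-120,120,20):
    k=m&(ly>=lo)&(ly<lo+20)
    if k.sum()>3: print("jaw-axis",lo,k.sum(),"min z",np.percentile(P[...,2][k],[0,3]).round(0))
E
```

```text
(343, 200) [500.  82. 346.] [72 52 48]
(343, 204) [497.  81. 333.] [71 53 50]
(271, 203) [637.  18. 350.] [95 80 77]
(271, 208) [637.  18. 336.] [93 78 75]
(270, 211) [640.  17. 328.] [104  91  88]
(308, 206) [565.  49. 333.] [66 56 52]
(303, 208) [577.  48. 332.] [64 58 57]
jaw-axis -80 12 min z [325. 325.]
jaw-axis -20 105 min z [246. 249.]
jaw-axis 0 112 min z [247. 248.]
jaw-axis 20 10 min z [246. 266.]
jaw-axis 60 5 min z [323. 324.]
```

apply_moves(increments=[{"gripper": 0,"delta_pos": [-1,0,0],"dr": [0,0,0]},{"gripper": 0,"delta_pos": [-1,0,0],"dr": [0,0,0]},{"gripper": 0,"delta_pos": [-1,0,0],"dr": [0,0,0]},{"gripper": 0,"delta_pos": [-1,0,0],"dr": [0,0,0]},{"gripper": 0,"delta_pos": [-1,0,0],"dr": [0,0,0]}])

```text
t: 17.37
ee_pos: [623.3, -16.8, 272.5]
orientation: [1.823, 0.654, -1.821]
ft_force: [1.6, 0.4, 0.1]
width: 0.3
```

The brackets hang at least 100 mm above the TCP, so there is room to go deeper. I return to the front side aligned with the door (about 76° open) and descend to TCP z ≈ 195.

apply_moves(increments=[{"gripper": 0,"delta_pos": [0,0,0],"dr": [-0.074,0,0]},{"gripper": 0,"delta_pos": [0,0,0],"dr": [-0.074,0,0]},{"gripper": 0,"delta_pos": [0,0,0],"dr": [-0.074,0,0]},{"gripper": 0,"delta_pos": [0,-1.5,0],"dr": [0,0,0]},{"gripper": 0,"delta_pos": [0,-1.5,0],"dr": [0,0,0]}])

```text
t: 17.78
ee_pos: [599.6, 1.4, 271.6]
orientation: [1.677, 0.821, -1.676]
ft_force: [0.1, 0.6, -0.1]
width: 0.7
```

apply_moves(increments=[{"gripper": 0,"delta_pos": [0,-1.9,0.3],"dr": [0,0,0]},{"gripper": 0,"delta_pos": [0,0,0],"dr": [0,0,0]},{"gripper": 0,"delta_pos": [2,0,0],"dr": [0,0,0]},{"gripper": 0,"delta_pos": [2,0,0],"dr": [0,0,0]},{"gripper": 0,"delta_pos": [2,0,0],"dr": [0,0,0]}])

```text
t: 18.2
ee_pos: [583.7, 10.6, 211.5]
orientation: [1.678, 0.82, -1.673]
ft_force: [-0.1, 0.1, 0.7]
width: 0.4
```

apply_moves(increments=[{"gripper": 0,"delta_pos": [1.6,0,0],"dr": [0,0,0]},{"gripper": 0,"delta_pos": [0,0,0],"dr": [0,0,0]},{"gripper": 0,"delta_pos": [0,0.2,0],"dr": [0,0,0]},{"gripper": 0,"delta_pos": [0,0.2,0],"dr": [0,0,0]},{"gripper": 0,"delta_pos": [0,0.2,0],"dr": [0,0,0]}])

```text
t: 18.62
ee_pos: [588.7, 6.9, 196.3]
orientation: [1.678, 0.82, -1.674]
ft_force: [0.7, -0.4, 1.0]
width: 0.7
```

```bash
python3 obs.py; cat > leaf.py <<'E'
from h import *
from workcell import ctrl
a=np.radians(-114.2);X=np.array([np.cos(a),np.sin(a)]);Y=np.array([-X[1],X[0]])
o=ctrl.get_obs()["ee_pos"][:2]-np.array([516.9,-147]);print("tcp in cab axes from pin",(o@X).round(1),(o@Y).round(1))
for n in("top","scene"):
    d=ctrl.get_image(n);P=cloud(d);z=P[...,2]
    q=P[...,:2]-np.array([516.9,-147]);lx=q@X;ly=q@Y
    m=(z>237)&(z<246.5)&(np.hypot(lx,ly)<205)&(lx<6)&(ly>-40)&(np.hypot(lx,ly)>10)&(d["img"].min(2)>90)
    if m.sum()<20: print(n,m.sum());continue
    l=cv2.connectedComponentsWithStats(m.astype(np.uint8),connectivity=8);i=1+l[2][1:,4].argmax();m=l[1]==i
    f=cv2.fitLine(np.c_[lx[m],ly[m]].astype(np.float32),cv2.DIST_HUBER,0,.01,.01).ravel()
    v=f[:2]*(1 if f[1]-f[0]>0 else -1)
    print(n,m.sum(),"leaf open %.1f deg"%np.degrees(np.arctan2(-v[0],v[1])),"through",f[2:].round(1),"z %.1f"%np.median(z[m]))
E
python3 leaf.py
```

```text
t 18.62 pos [588.69   6.9  196.35] psi -37.79 xax [ 2.6e-03 -1.0e-04 -1.0e+00] F [ 0.73 -0.44  1.05] M [-0.036  0.116 -0.033] w 0.7
F tool [-1.04  0.84 -0.1 ] M tool [ 0.033 -0.1   -0.07 ]
tcp in cab axes from pin -169.8 2.4
top 281 leaf open 76.3 deg through [-79.8  10.7] z 240.9
scene 144 leaf open 76.3 deg through [-168.1   32.5] z 241.8
```

apply_moves(increments=[{"gripper": 0,"delta_pos": [0,0.2,0],"dr": [0,0,0]},{"gripper": 0,"delta_pos": [0,0.2,0],"dr": [0,0,0]},{"gripper": 0,"delta_pos": [0,0.2,0],"dr": [0,0,0]},{"gripper": 0,"delta_pos": [0,0.2,0],"dr": [0,0,0]},{"gripper": 0,"delta_pos": [0,0.33,-0.05],"dr": [0.02,0,0]}])

```text
t: 19.13
ee_pos: [596.6, 0.5, 194.8]
orientation: [1.69, 0.807, -1.69]
ft_force: [-0.1, -0.0, 0.5]
width: 0.1
```

apply_moves(increments=[{"gripper": 0,"delta_pos": [0,0.5,-0.08],"dr": [0.03,0,0]},{"gripper": 0,"delta_pos": [0,0.5,-0.08],"dr": [0.03,0,0]},{"gripper": 0,"delta_pos": [0,0.5,-0.08],"dr": [0.03,0,0]},{"gripper": 0,"delta_pos": [0,0.5,-0.08],"dr": [0.03,0,0]},{"gripper": 0,"delta_pos": [0,0.5,-0.08],"dr": [0.03,0,0]}])

```text
t: 19.55
ee_pos: [618.1, -13.5, 194.7]
orientation: [1.79, 0.693, -1.791]
ft_force: [-0.1, 0.3, -0.4]
width: 0.3
```

apply_moves(increments=[{"gripper": 0,"delta_pos": [0,0.5,-0.08],"dr": [0.03,0,0]},{"gripper": 0,"delta_pos": [0,0.5,-0.08],"dr": [0.03,0,0]},{"gripper": 0,"delta_pos": [0,0.5,-0.08],"dr": [0.03,0,0]},{"gripper": 0,"delta_pos": [0,0.5,-0.08],"dr": [0.03,0,0]},{"gripper": 0,"delta_pos": [0,0.5,-0.08],"dr": [0.03,0,0]}])

```text
t: 19.97
ee_pos: [636.9, -30.4, 194.7]
orientation: [1.886, 0.572, -1.887]
ft_force: [0.1, 0.6, 0.0]
width: 0.3
```

```bash
python3 obs.py; python3 leaf.py
```

```text
t 19.97 pos [636.86 -30.44 194.66] psi -56.28 xax [-2.e-04  0.e+00 -1.e+00] F [0.09 0.57 0.03] M [0.009 0.139 0.011] w 0.3
F tool [-0.03 -0.42 -0.39] M tool [-0.011 -0.111 -0.085]
tcp in cab axes from pin -155.5 61.6
top 256 leaf open 59.4 deg through [-68.1  31.1] z 241.6
scene 87 leaf open 69.7 deg through [-160.7   87.3] z 241.6
```

The push is working: leaf at 59° open and following at an offset of 18 mm. I continue.

apply_moves(increments=[{"gripper": 0,"delta_pos": [0,0.5,-0.08],"dr": [0.03,0,0]},{"gripper": 0,"delta_pos": [0,0.5,-0.08],"dr": [0.03,0,0]},{"gripper": 0,"delta_pos": [0,0.5,-0.08],"dr": [0.03,0,0]},{"gripper": 0,"delta_pos": [0,0.5,-0.08],"dr": [0.03,0,0]},{"gripper": 0,"delta_pos": [0,0.5,-0.08],"dr": [0.03,0,0]}])

```text
t: 20.48
ee_pos: [653.0, -50.1, 194.8]
orientation: [1.979, 0.441, -1.979]
ft_force: [-0.4, -0.4, -0.3]
width: 0.6
```

apply_moves(increments=[{"gripper": 0,"delta_pos": [0,0.5,-0.08],"dr": [0.03,0,0]},{"gripper": 0,"delta_pos": [0,0.5,-0.08],"dr": [0.03,0,0]},{"gripper": 0,"delta_pos": [0,0.5,-0.08],"dr": [0.03,0,0]},{"gripper": 0,"delta_pos": [0,0.5,-0.08],"dr": [0.03,0,0]},{"gripper": 0,"delta_pos": [0,0.5,-0.08],"dr": [0.03,0,0]}])

```text
t: 20.9
ee_pos: [665.9, -71.8, 194.8]
orientation: [2.067, 0.3, -2.067]
ft_force: [0.2, 1.1, -1.4]
width: 0.5
```

apply_moves(increments=[{"gripper": 0,"delta_pos": [0,0.5,-0.08],"dr": [0.03,0,0]},{"gripper": 0,"delta_pos": [0,0.5,-0.08],"dr": [0.03,0,0]},{"gripper": 0,"delta_pos": [0,0.5,-0.08],"dr": [0.03,0,0]},{"gripper": 0,"delta_pos": [0,0.5,-0.08],"dr": [0.03,0,0]},{"gripper": 0,"delta_pos": [0,0.5,-0.08],"dr": [0.03,0,0]}])

```text
t: 21.32
ee_pos: [675.4, -95.2, 194.8]
orientation: [2.15, 0.149, -2.15]
ft_force: [0.1, -0.2, -0.1]
width: 0.5
```

apply_moves(increments=[{"gripper": 0,"delta_pos": [0,0.5,-0.08],"dr": [0.03,0,0]},{"gripper": 0,"delta_pos": [0,0.5,-0.08],"dr": [0.03,0,0]},{"gripper": 0,"delta_pos": [0,0.5,-0.08],"dr": [0.03,0,0]},{"gripper": 0,"delta_pos": [0,0.5,-0.08],"dr": [0.03,0,0]},{"gripper": 0,"delta_pos": [0,0.5,-0.08],"dr": [0.03,0,0]}])

```text
t: 21.73
ee_pos: [681.4, -119.9, 194.8]
orientation: [-2.216, 0.013, 2.216]
ft_force: [0.5, -0.0, -0.3]
width: 0.3
```

```bash
python3 obs.py; python3 leaf.py
```

```text
t 21.73 pos [ 681.36 -119.85  194.77] psi -90.67 xax [-0. -0. -1.] F [ 0.49 -0.03 -0.3 ] M [-0.     0.157 -0.001] w 0.3
F tool [ 0.3   0.02 -0.49] M tool [ 0.001 -0.157  0.002]
tcp in cab axes from pin -92.2 138.9
top 137 leaf open 22.6 deg through [-28.1  45.3] z 241.9
scene 155 leaf open 27.6 deg through [-33.5  44.6] z 243.4
```

apply_moves(increments=[{"gripper": 0,"delta_pos": [0,0.33,-0.05],"dr": [0.02,0,0]},{"gripper": 0,"delta_pos": [0,0.33,-0.05],"dr": [0.02,0,0]},{"gripper": 0,"delta_pos": [0,0.33,-0.05],"dr": [0.02,0,0]},{"gripper": 0,"delta_pos": [0,0.33,-0.05],"dr": [0.02,0,0]},{"gripper": 0,"delta_pos": [0,0.33,-0.05],"dr": [0.02,0,0]}])

```text
t: 22.25
ee_pos: [683.0, -136.2, 194.8]
orientation: [-2.165, 0.12, 2.165]
ft_force: [0.7, 0.6, 0.1]
width: 0.4
```

apply_moves(increments=[{"gripper": 0,"delta_pos": [0,0.33,-0.05],"dr": [0.02,0,0]},{"gripper": 0,"delta_pos": [0,0.33,-0.05],"dr": [0.02,0,0]},{"gripper": 0,"delta_pos": [0,0.33,-0.05],"dr": [0.02,0,0]},{"gripper": 0,"delta_pos": [0,0.25,-0.04],"dr": [0.015,0,0]},{"gripper": 0,"delta_pos": [0,0.25,-0.04],"dr": [0.015,0,0]}])

```text
t: 22.67
ee_pos: [683.1, -151.3, 194.8]
orientation: [-2.116, 0.213, 2.116]
ft_force: [0.9, -1.0, 0.6]
width: 0.4
```

apply_moves(increments=[{"gripper": 0,"delta_pos": [0,0.165,-0.03],"dr": [0.01,0,0]},{"gripper": 0,"delta_pos": [0,0.165,-0.03],"dr": [0.01,0,0]},{"gripper": 0,"delta_pos": [0,0.165,-0.03],"dr": [0.01,0,0]},{"gripper": 0,"delta_pos": [0,0.165,-0.03],"dr": [0.01,0,0]},{"gripper": 0,"delta_pos": [0,0.165,-0.03],"dr": [0.01,0,0]}])

```text
t: 23.08
ee_pos: [682.7, -159.5, 194.8]
orientation: [-2.089, 0.262, 2.089]
ft_force: [0.9, 0.5, 0.9]
width: 0.3
```

apply_moves(increments=[{"gripper": 0,"delta_pos": [0,0.165,-0.03],"dr": [0.01,0,0]},{"gripper": 0,"delta_pos": [0,0.165,-0.03],"dr": [0.01,0,0]},{"gripper": 0,"delta_pos": [0,0.165,-0.03],"dr": [0.01,0,0]},{"gripper": 0,"delta_pos": [0,0.165,-0.03],"dr": [0.01,0,0]},{"gripper": 0,"delta_pos": [0,0.165,-0.03],"dr": [0.01,0,0]}])

```text
t: 23.5
ee_pos: [682.0, -167.9, 194.7]
orientation: [-2.06, 0.311, 2.06]
ft_force: [0.1, 0.1, 0.2]
width: 0.5
```

```bash
python3 obs.py; python3 leaf.py
```

```text
t 23.50 pos [ 681.97 -167.89  194.73] psi -107.17 xax [-1.e-04 -0.e+00 -1.e+00] F [0.11 0.13 0.25] M [ 0.03   0.185 -0.014] w 0.5
F tool [-0.25 -0.16 -0.07] M tool [ 0.014 -0.185  0.026]
tcp in cab axes from pin -48.6 159.1
top 0
scene 235 leaf open 8.6 deg through [-22.8  67.6] z 243.1
```

apply_moves(increments=[{"gripper": 0,"delta_pos": [0,0.165,-0.03],"dr": [0.01,0,0]},{"gripper": 0,"delta_pos": [0,0.165,-0.03],"dr": [0.01,0,0]},{"gripper": 0,"delta_pos": [0,0.165,-0.03],"dr": [0.01,0,0]},{"gripper": 0,"delta_pos": [0,0.165,-0.03],"dr": [0.01,0,0]},{"gripper": 0,"delta_pos": [0,0.165,-0.03],"dr": [0.01,0,0]}])

```text
t: 24.02
ee_pos: [680.8, -176.2, 194.8]
orientation: [-2.031, 0.359, 2.031]
ft_force: [0.2, 0.8, -0.7]
width: 0.5
```

apply_moves(increments=[{"gripper": 0,"delta_pos": [0,0.1,-0.02],"dr": [0.006,0,0]},{"gripper": 0,"delta_pos": [0,0.1,-0.02],"dr": [0.006,0,0]},{"gripper": 0,"delta_pos": [0,0.1,-0.02],"dr": [0.006,0,0]},{"gripper": 0,"delta_pos": [0,0.1,-0.02],"dr": [0.006,0,0]},{"gripper": 0,"delta_pos": [0,0.1,-0.02],"dr": [0.006,0,0]}])

```text
t: 24.43
ee_pos: [680.0, -181.1, 194.8]
orientation: [-2.014, 0.387, 2.014]
ft_force: [-0.3, 0.0, -0.1]
width: 0.4
```

```bash
python3 obs.py; python3 leaf.py
```

```text
t 24.43 pos [ 680.01 -181.11  194.79] psi -111.73 xax [-0. -0. -1.] F [-0.26  0.05 -0.09] M [ 0.039  0.136 -0.086] w 0.4
F tool [0.09 0.05 0.26] M tool [ 0.086 -0.141  0.014]
tcp in cab axes from pin -35.7 162.8
top 0
scene 255 leaf open 3.9 deg through [-17.6  75.6] z 242.8
```

apply_moves(increments=[{"gripper": 0,"delta_pos": [0,0.1,-0.01],"dr": [0.006,0,0]},{"gripper": 0,"delta_pos": [0,0.1,-0.01],"dr": [0.006,0,0]},{"gripper": 0,"delta_pos": [0,0.1,-0.01],"dr": [0.006,0,0]},{"gripper": 0,"delta_pos": [0,0.1,-0.01],"dr": [0.006,0,0]},{"gripper": 0,"delta_pos": [0,0.1,-0.01],"dr": [0.006,0,0]}])

```text
t: 24.95
ee_pos: [678.6, -186.0, 194.8]
orientation: [-1.996, 0.414, 1.996]
ft_force: [-0.0, 0.6, 0.2]
width: 0.5
```

apply_moves(increments=[{"gripper": 0,"delta_pos": [0,0.06,0],"dr": [0,0,0]},{"gripper": 0,"delta_pos": [0,0.06,0],"dr": [0,0,0]},{"gripper": 0,"delta_pos": [0,0,0],"dr": [0,0,0]},{"gripper": 0,"delta_pos": [0,0,0],"dr": [0,0,0]},{"gripper": 0,"delta_pos": [0,0,0],"dr": [0,0,0]}])

```text
t: 25.37
ee_pos: [678.1, -186.9, 194.7]
orientation: [-1.996, 0.414, 1.997]
ft_force: [-0.8, 0.2, 0.2]
width: 0.4
```

```bash
python3 obs.py; python3 leaf.py
```

```text
t 25.37 pos [ 678.07 -186.94  194.75] psi -113.41 xax [-1.e-04 -0.e+00 -1.e+00] F [-0.78  0.18  0.15] M [0.025 0.079 0.021] w 0.4
F tool [-0.15  0.15  0.79] M tool [-0.021 -0.082  0.009]
tcp in cab axes from pin -29.6 163.4
top 0
scene 255 leaf open 2.5 deg through [-15.1  76.6] z 243.0
```

apply_moves(increments=[{"gripper": 0,"delta_pos": [0,0.05,0],"dr": [0,0,0]},{"gripper": 0,"delta_pos": [0,0.05,0],"dr": [0,0,0]},{"gripper": 0,"delta_pos": [0,0.05,0],"dr": [0,0,0]},{"gripper": 0,"delta_pos": [0,0,0],"dr": [0,0,0]},{"gripper": 0,"delta_pos": [0,0,0],"dr": [0,0,0]}])

```text
t: 25.88
ee_pos: [677.5, -188.4, 194.8]
orientation: [-1.996, 0.414, 1.996]
ft_force: [-0.8, 0.5, 0.5]
width: 0.6
```

```bash
python3 obs.py; python3 leaf.py
```

```text
t 25.88 pos [ 677.48 -188.39  194.76] psi -113.42 xax [-0.  0. -1.] F [-0.79  0.49  0.49] M [0.058 0.124 0.009] w 0.6
F tool [-0.49 -0.14  0.92] M tool [-0.009 -0.137 -0.004]
tcp in cab axes from pin -28.1 163.4
top 0
scene 252 leaf open 1.5 deg through [-14.8  76.6] z 243.1
```

apply_moves(increments=[{"gripper": 0,"delta_pos": [0,0.05,0],"dr": [0,0,0]},{"gripper": 0,"delta_pos": [0,0,0],"dr": [0,0,0]},{"gripper": 0,"delta_pos": [0,0.05,0],"dr": [0,0,0]},{"gripper": 0,"delta_pos": [0,0,0],"dr": [0,0,0]},{"gripper": 0,"delta_pos": [0,0,0],"dr": [0,0,0]}])

```text
t: 26.4
ee_pos: [677.2, -189.2, 194.8]
orientation: [-1.997, 0.414, 1.996]
ft_force: [-0.2, 1.4, -0.7]
width: 0.4
```

```bash
python3 obs.py; python3 leaf.py
```

```text
t 26.40 pos [ 677.16 -189.18  194.77] psi -113.41 xax [ 1.e-04  1.e-04 -1.e+00] F [-0.17  1.35 -0.71] M [0.125 0.09  0.042] w 0.4
F tool [ 0.71 -1.17  0.69] M tool [-0.042 -0.133 -0.079]
tcp in cab axes from pin -27.2 163.5
top 0
scene 262 leaf open 1.7 deg through [-14.1  75.7] z 243.1
```

apply_moves(increments=[{"gripper": 0,"delta_pos": [0,0.05,0],"dr": [0,0,0]},{"gripper": 0,"delta_pos": [0,0,0],"dr": [0,0,0]},{"gripper": 0,"delta_pos": [0,0,0],"dr": [0,0,0]},{"gripper": 0,"delta_pos": [0,0,0],"dr": [0,0,0]},{"gripper": 0,"delta_pos": [0,0,0],"dr": [0,0,0]}])

```text
t: 26.92
ee_pos: [677.1, -189.4, 194.8]
orientation: [-1.997, 0.413, 1.996]
ft_force: [2.7, 4.0, 0.4]
width: 0.7
```

apply_moves(increments=[{"gripper": 0,"delta_pos": [0,0.05,0],"dr": [0,0,0]},{"gripper": 0,"delta_pos": [0,0,0],"dr": [0,0,0]},{"gripper": 0,"delta_pos": [0,0,0],"dr": [0,0,0]},{"gripper": 0,"delta_pos": [0,0,0],"dr": [0,0,0]},{"gripper": 0,"delta_pos": [0,0,0],"dr": [0,0,0]}])

```text
t: 27.33
ee_pos: [677.1, -189.4, 194.8]
orientation: [-1.997, 0.412, 1.996]
ft_force: [2.1, 6.2, -0.2]
width: 0.1
```

```bash
python3 obs.py; python3 leaf.py
```

```text
t 27.33 pos [ 677.09 -189.39  194.81] psi -113.41 xax [ 6.e-04  1.e-03 -1.e+00] F [ 2.05  6.16 -0.2 ] M [ 0.881 -0.321 -0.017] w 0.1
F tool [ 0.2  -6.47  0.56] M tool [ 0.017 -0.056 -0.936]
tcp in cab axes from pin -27.0 163.5
top 0
scene 261 leaf open 0.2 deg through [-14.3  73.1] z 243.1
```

The door is stopped firmly against the buffers (position unchanged, 6.5 N). I back off gently, then rise clear and check.

apply_moves(increments=[{"gripper": 0,"delta_pos": [0,-0.1,0],"dr": [0,0,0]},{"gripper": 0,"delta_pos": [0,-0.2,0],"dr": [0,0,0]},{"gripper": 0,"delta_pos": [0,-0.7,0],"dr": [0,0,0]},{"gripper": 0,"delta_pos": [0,-1.5,0],"dr": [0,0,0]},{"gripper": 0,"delta_pos": [0,-1.5,0],"dr": [0,0,0]}])

```text
t: 27.85
ee_pos: [692.9, -152.9, 194.8]
orientation: [-1.996, 0.415, 1.996]
ft_force: [0.4, -0.3, -0.8]
width: 0.5
```

apply_moves(increments=[{"gripper": 0,"delta_pos": [-2,-2.5,0],"dr": [0,0,0]},{"gripper": 0,"delta_pos": [-2,-2.5,0],"dr": [0,0,0]},{"gripper": 0,"delta_pos": [-2,-2.5,0],"dr": [0,0,0]},{"gripper": 0,"delta_pos": [-2,-2.5,0],"dr": [0,0,0]},{"gripper": 0,"delta_pos": [-2,-2.5,0],"dr": [0,0,0]}])

```text
t: 28.27
ee_pos: [742.8, -36.0, 295.8]
orientation: [-1.997, 0.413, 1.997]
ft_force: [0.5, -0.1, 0.0]
width: 0.5
```

apply_moves(increments=[{"gripper": 0,"delta_pos": [0,-2.5,0],"dr": [0,0,0]},{"gripper": 0,"delta_pos": [0,-2.5,0],"dr": [0,0,0]},{"gripper": 0,"delta_pos": [0,-2.5,0],"dr": [0,0,0]},{"gripper": 0,"delta_pos": [0,-2.5,0],"dr": [0,0,0]},{"gripper": 0,"delta_pos": [0,0,0],"dr": [0,0,0]}])

```text
t: 28.68
ee_pos: [783.1, 59.3, 294.2]
orientation: [-1.999, 0.408, 1.999]
ft_force: [0.4, 0.0, 1.0]
width: 0.2
```

```bash
python3 obs.py; python3 leaf.py; python3 - <<'E'
from h import *
from workcell import ctrl
ims=[]
for n,b in(("scene",(180,130,130,130)),("top",(235,110,130,130))):
    d=ctrl.get_image(n);np.savez(n+"9.npz",**d); u,v,w,h=b; ims.append(cv2.resize(d["img"][v:v+h,u:u+w],(400,400),interpolation=cv2.INTER_CUBIC))
cv2.imwrite("pics/final.png",np.hstack(ims)[:,:,::-1])
# flatness: front face and the lower/upper ends vs cabinet front, from the scene depth
a=np.radians(-114.2);X=np.array([np.cos(a),np.sin(a)]);Y=np.array([-X[1],X[0]])
d=dict(np.load("scene9.npz"));P=cloud(d);q=P[...,:2]-np.array([516.9,-147]);lx=q@X;ly=q@Y;z=P[...,2]
m=(lx>-50)&(lx<5)&(ly>20)&(ly<190)&(z>25)&(z<232)&((abs(z-144)>16)|(ly<150))
A=np.c_[np.ones(m.sum()),ly[m],z[m]-130];s=np.linalg.lstsq(A,lx[m],rcond=None)[0];print("front face lx at hinge,slopes",s,"open deg %.2f tilt %.2f"%tuple(np.degrees(np.arctan([-s[1],s[2]]))))
E
```

```text
t 28.68 pos [783.06  59.34 294.22] psi -113.15 xax [ 3.0e-04  1.5e-03 -1.0e+00] F [0.4  0.02 1.  ] M [0.026 0.22  0.022] w 0.2
F tool [-1.   -0.18 -0.36] M tool [-0.022 -0.212  0.062]
tcp in cab axes from pin -297.3 158.2
top 353 leaf open 2.7 deg through [-11.4 102.4] z 241.1
scene 269 leaf open 2.9 deg through [-16.9  76.9] z 242.9
front face lx at hinge,slopes [-1.83857467e+01 -5.67363098e-02  9.30698914e-03] open deg 3.25 tilt 0.53
```

View pics/final.png

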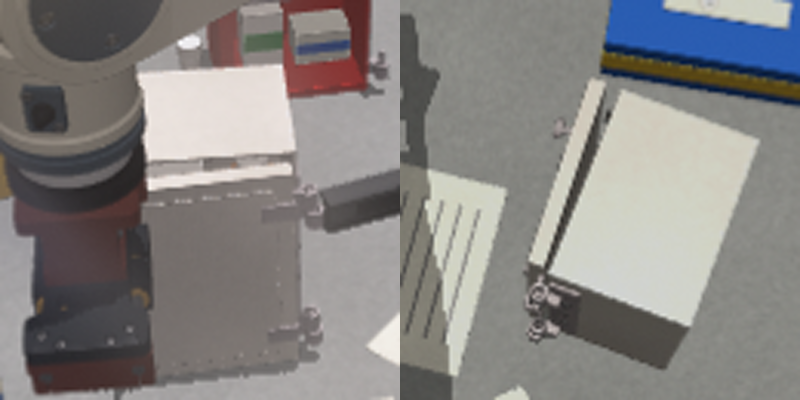

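The final view shows the door on both hinges, but top and scene both read about 2.7-3° open: the wedge gap at (590,180) in the top half. The buffers sprang it back when I let off. I'll go back, press it shut more lightly, and let off much more slowly.

apply_moves(increments=[{"gripper": 0,"delta_pos": [0,2.5,0],"dr": [0,0,0]},{"gripper": 0,"delta_pos": [0,2.5,0],"dr": [0,0,0]},{"gripper": 0,"delta_pos": [0,2.5,0],"dr": [0,0,0]},{"gripper": 0,"delta_pos": [0,2.5,0],"dr": [0,0,0]},{"gripper": 0,"delta_pos": [0,0,0],"dr": [0,0,0]}])

```text
t: 29.3
ee_pos: [740.4, -44.1, 295.3]
orientation: [-1.994, 0.42, 1.995]
ft_force: [0.4, -0.5, -0.2]
width: 0.7
```

apply_moves(increments=[{"gripper": 0,"delta_pos": [2,2.5,0],"dr": [0,0,0]},{"gripper": 0,"delta_pos": [2,2.5,0],"dr": [0,0,0]},{"gripper": 0,"delta_pos": [2,2.5,0],"dr": [0,0,0]},{"gripper": 0,"delta_pos": [2,2.5,0],"dr": [0,0,0]},{"gripper": 0,"delta_pos": [2,2.5,0],"dr": [0,0,0]}])

```text
t: 29.72
ee_pos: [691.9, -154.9, 194.4]
orientation: [-1.997, 0.415, 1.995]
ft_force: [1.1, -1.4, -0.6]
width: 0.5
```

apply_moves(increments=[{"gripper": 0,"delta_pos": [0,1.0,0],"dr": [0,0,0]},{"gripper": 0,"delta_pos": [0,0.8,0],"dr": [0,0,0]},{"gripper": 0,"delta_pos": [0,0.7,0],"dr": [0,0,0]},{"gripper": 0,"delta_pos": [0,0.3,0],"dr": [0,0,0]},{"gripper": 0,"delta_pos": [0,0.2,0],"dr": [0,0,0]}])

```text
t: 30.13
ee_pos: [681.8, -180.9, 196.5]
orientation: [-1.999, 0.414, 1.994]
ft_force: [-0.9, 0.4, 0.4]
width: 0.7
```

apply_moves(increments=[{"gripper": 0,"delta_pos": [0,0.1,0],"dr": [0,0,0]},{"gripper": 0,"delta_pos": [0,0.1,0],"dr": [0,0,0]},{"gripper": 0,"delta_pos": [0,0.1,0],"dr": [0,0,0]},{"gripper": 0,"delta_pos": [0,0.1,0],"dr": [0,0,0]},{"gripper": 0,"delta_pos": [0,0.1,0],"dr": [0,0,0]}])

```text
t: 30.55
ee_pos: [678.8, -185.3, 194.8]
orientation: [-1.997, 0.413, 1.997]
ft_force: [-0.1, -0.1, 0.5]
width: 0.5
```

```bash
python3 obs.py; python3 leaf.py
```

```text
t 30.55 pos [ 678.85 -185.29  194.83] psi -113.39 xax [ 1.e-04  0.e+00 -1.e+00] F [-0.07 -0.09  0.5 ] M [-0.012  0.144 -0.01 ] w 0.5
F tool [-0.5   0.11  0.03] M tool [ 0.01  -0.127  0.068]
tcp in cab axes from pin -31.5 163.4
top 0
scene 257 leaf open 1.5 deg through [-15.7  75.8] z 243.0
```

apply_moves(increments=[{"gripper": 0,"delta_pos": [0,0.06,0],"dr": [0,0,0]},{"gripper": 0,"delta_pos": [0,0.06,0],"dr": [0,0,0]},{"gripper": 0,"delta_pos": [0,0.06,0],"dr": [0,0,0]},{"gripper": 0,"delta_pos": [0,0.06,0],"dr": [0,0,0]},{"gripper": 0,"delta_pos": [0,0.05,0],"dr": [0,0,0]}])

```text
t: 31.07
ee_pos: [677.5, -188.3, 194.8]
orientation: [-1.996, 0.414, 1.996]
ft_force: [0.6, 0.2, 0.3]
width: 0.3
```

apply_moves(increments=[{"gripper": 0,"delta_pos": [0,0.03,0],"dr": [0,0,0]},{"gripper": 0,"delta_pos": [0,0.03,0],"dr": [0,0,0]},{"gripper": 0,"delta_pos": [0,0.03,0],"dr": [0,0,0]},{"gripper": 0,"delta_pos": [0,0.03,0],"dr": [0,0,0]},{"gripper": 0,"delta_pos": [0,0,0],"dr": [0,0,0]}])

```text
t: 31.48
ee_pos: [677.2, -189.2, 194.8]
orientation: [-1.996, 0.413, 1.996]
ft_force: [0.2, 1.5, -1.4]
width: 0.9
```

```bash
python3 obs.py
```

```text
t 31.48 pos [ 677.16 -189.22  194.78] psi -113.42 xax [ 2.e-04  3.e-04 -1.e+00] F [ 0.15  1.49 -1.41] M [0.147 0.05  0.1  ] w 0.9
F tool [ 1.41 -1.42  0.45] M tool [-0.1   -0.104 -0.115]
```

Light contact at 1.4 N, at the same place as before. I let off in 0.1-0.2 mm steps.

apply_moves(increments=[{"gripper": 0,"delta_pos": [0,0,0],"dr": [0,0,0]},{"gripper": 0,"delta_pos": [0,-0.005,0],"dr": [0,0,0]},{"gripper": 0,"delta_pos": [0,-0.005,0],"dr": [0,0,0]},{"gripper": 0,"delta_pos": [0,-0.01,0],"dr": [0,0,0]},{"gripper": 0,"delta_pos": [0,-0.01,0],"dr": [0,0,0]}])

```text
t: 31.9
ee_pos: [677.2, -189.1, 194.8]
orientation: [-1.997, 0.414, 1.997]
ft_force: [0.2, -0.2, -0.5]
width: 0.6
```

apply_moves(increments=[{"gripper": 0,"delta_pos": [0,-0.01,0],"dr": [0,0,0]},{"gripper": 0,"delta_pos": [0,-0.01,0],"dr": [0,0,0]},{"gripper": 0,"delta_pos": [0,-0.02,0],"dr": [0,0,0]},{"gripper": 0,"delta_pos": [0,-0.03,0],"dr": [0,0,0]},{"gripper": 0,"delta_pos": [0,-0.05,0],"dr": [0,0,0]}])

```text
t: 32.32
ee_pos: [677.6, -188.0, 194.8]
orientation: [-1.996, 0.414, 1.997]
ft_force: [1.2, -0.1, -0.0]
width: 0.1
```

apply_moves(increments=[{"gripper": 0,"delta_pos": [0,-0.1,0],"dr": [0,0,0]},{"gripper": 0,"delta_pos": [0,-0.2,0],"dr": [0,0,0]},{"gripper": 0,"delta_pos": [0,-0.5,0],"dr": [0,0,0]},{"gripper": 0,"delta_pos": [0,-1.5,0],"dr": [0,0,0]},{"gripper": 0,"delta_pos": [0,-1.5,0],"dr": [0,0,0]}])

```text
t: 32.73
ee_pos: [693.2, -152.2, 194.9]
orientation: [-1.996, 0.414, 1.996]
ft_force: [-0.4, 1.1, -0.2]
width: 0.2
```

apply_moves(increments=[{"gripper": 0,"delta_pos": [-2,-2.5,0],"dr": [0,0,0]},{"gripper": 0,"delta_pos": [-2,-2.5,0],"dr": [0,0,0]},{"gripper": 0,"delta_pos": [-2,-2.5,0],"dr": [0,0,0]},{"gripper": 0,"delta_pos": [-2,-2.5,0],"dr": [0,0,0]},{"gripper": 0,"delta_pos": [-2,-2.5,0],"dr": [0,0,0]}])

```text
t: 33.15
ee_pos: [743.0, -35.3, 295.8]
orientation: [-1.997, 0.412, 1.997]
ft_force: [1.3, -0.3, -0.4]
width: 0.4
```

apply_moves(increments=[{"gripper": 0,"delta_pos": [0,-2.5,0],"dr": [0,0,0]},{"gripper": 0,"delta_pos": [0,-2.5,0],"dr": [0,0,0]},{"gripper": 0,"delta_pos": [0,-2.5,0],"dr": [0,0,0]},{"gripper": 0,"delta_pos": [0,-2.5,0],"dr": [0,0,0]},{"gripper": 0,"delta_pos": [0,0,0],"dr": [0,0,0]}])

```text
t: 33.57
ee_pos: [783.2, 60.0, 294.3]
orientation: [-1.999, 0.407, 1.999]
ft_force: [-0.4, -0.2, -1.0]
width: 0.5
```

```bash
python3 obs.py; python3 leaf.py; python3 - <<'E'
from h import *
from workcell import ctrl
a=np.radians(-114.2);X=np.array([np.cos(a),np.sin(a)]);Y=np.array([-X[1],X[0]])
ims=[]
d=ctrl.get_image("scene");np.savez("scene10.npz",**d);P=cloud(d);q=P[...,:2]-np.array([516.9,-147]);lx=q@X;ly=q@Y;z=P[...,2]
m=(lx>-50)&(lx<5)&(ly>20)&(ly<190)&(z>25)&(z<232)&((abs(z-144)>16)|(ly<150))
A=np.c_[np.ones(m.sum()),ly[m],z[m]-130];s=np.linalg.lstsq(A,lx[m],rcond=None)[0];print("face open deg %.2f tilt %.2f"%tuple(np.degrees(np.arctan([-s[1],s[2]]))))
d=ctrl.get_image("top");np.savez("top10.npz",**d);P=cloud(d);z=P[...,2]
# roof front edge direction vs leaf direction, same image
q=P[...,:2]-np.array([516.9,-147]);lx=q@X;ly=q@Y
for nm,k in(("roof",(z>246)&(z<252)&(lx>3)&(lx<150)&(ly>0)&(ly<220)),("leaf",(z>237)&(z<245)&(lx>-40)&(lx<3)&(ly>12)&(ly<200))):
    print(nm,k.sum(),cv2.minAreaRect(np.c_[lx[k],ly[k]].astype(np.float32)))
E
```

```text
t 33.57 pos [783.24  60.01 294.28] psi -113.14 xax [ 5.0e-04  1.8e-03 -1.0e+00] F [-0.41 -0.15 -1.03] M [-0.049  0.208  0.083] w 0.5
F tool [1.03 0.3  0.31] M tool [-0.083 -0.173  0.127]
tcp in cab axes from pin -298.0 158.1
top 361 leaf open 1.7 deg through [ -9.1 103.6] z 241.0
scene 268 leaf open 2.7 deg through [-14.8  77.4] z 242.5
face open deg 1.94 tilt 0.61
roof 2654 ((71.687255859375, 101.06404876708984), (181.22146606445312, 130.29196166992188), 89.71560668945312)
leaf 353 ((-9.142611503601074, 106.01626586914062), (16.09590721130371, 180.32342529296875), 1.8667657375335693)
```

The top view now has the leaf at about 1.8° (was 2.7°). The eccentric pin alone accounts for about 1° when it touches the buffers. To be sure, I press once more and compare the leaf angle in contact, just off, and clear.

apply_moves(increments=[{"gripper": 0,"delta_pos": [0,2.5,0],"dr": [0,0,0]},{"gripper": 0,"delta_pos": [0,2.5,0],"dr": [0,0,0]},{"gripper": 0,"delta_pos": [0,2.5,0],"dr": [0,0,0]},{"gripper": 0,"delta_pos": [0,2.5,0],"dr": [0,0,0]},{"gripper": 0,"delta_pos": [0,0,0],"dr": [0,0,0]}])

```text
t: 34.18
ee_pos: [740.6, -43.7, 295.3]
orientation: [-1.994, 0.42, 1.995]
ft_force: [0.1, 0.0, 0.7]
width: 0.2
```

apply_moves(increments=[{"gripper": 0,"delta_pos": [2,2.5,0],"dr": [0,0,0]},{"gripper": 0,"delta_pos": [2,2.5,0],"dr": [0,0,0]},{"gripper": 0,"delta_pos": [2,2.5,0],"dr": [0,0,0]},{"gripper": 0,"delta_pos": [2,2.5,0],"dr": [0,0,0]},{"gripper": 0,"delta_pos": [2,2.5,0],"dr": [0,0,0]}])

```text
t: 34.6
ee_pos: [692.1, -154.5, 194.3]
orientation: [-1.997, 0.415, 1.995]
ft_force: [0.1, -0.4, -0.3]
width: 0.4
```

apply_moves(increments=[{"gripper": 0,"delta_pos": [0,1.0,0],"dr": [0,0,0]},{"gripper": 0,"delta_pos": [0,0.8,0],"dr": [0,0,0]},{"gripper": 0,"delta_pos": [0,0.7,0],"dr": [0,0,0]},{"gripper": 0,"delta_pos": [0,0.3,0],"dr": [0,0,0]},{"gripper": 0,"delta_pos": [0,0.2,0],"dr": [0,0,0]}])

```text
t: 35.02
ee_pos: [681.9, -180.5, 196.5]
orientation: [-1.999, 0.413, 1.994]
ft_force: [-0.6, -0.3, 0.0]
width: 0.4
```

apply_moves(increments=[{"gripper": 0,"delta_pos": [0,0.1,0],"dr": [0,0,0]},{"gripper": 0,"delta_pos": [0,0.1,0],"dr": [0,0,0]},{"gripper": 0,"delta_pos": [0,0.1,0],"dr": [0,0,0]},{"gripper": 0,"delta_pos": [0,0,0],"dr": [0,0,0]},{"gripper": 0,"delta_pos": [0,0,0],"dr": [0,0,0]}])

```text
t: 35.43
ee_pos: [679.8, -183.1, 194.8]
orientation: [-1.997, 0.413, 1.997]
ft_force: [-0.5, -0.6, 0.0]
width: 0.7
```

```bash
python3 obs.py; cat > face.py <<'E'
from h import *
from workcell import ctrl
a=np.radians(-114.2);X=np.array([np.cos(a),np.sin(a)]);Y=np.array([-X[1],X[0]])
F=[]
for i in range(3):
    d=ctrl.get_image("scene");P=cloud(d);q=P[...,:2]-np.array([516.9,-147]);lx=q@X;ly=q@Y;z=P[...,2]
    m=(lx>-34)&(lx<-2)&(ly>20)&(ly<175)&(z>25)&(z<190)&((abs(z-144)>18)|(ly<140))
    A=np.c_[np.ones(m.sum()),ly[m]-100,z[m]-100]
    s=cv2.solve(A,lx[m],flags=cv2.DECOMP_SVD)[1].ravel();k=abs(lx[m]-A@s)<6;s=cv2.solve(A[k],lx[m][k],flags=cv2.DECOMP_SVD)[1].ravel();F.append([m.sum(),s[0],-np.degrees(s[1]),np.degrees(s[2])])
print("n, lx at centre, open deg, tilt:",np.round(F,2).tolist())
E
python3 face.py
```

```text
t 35.43 pos [ 679.77 -183.06  194.81] psi -113.40 xax [ 0.  0. -1.] F [-0.54 -0.64  0.01] M [ 0.     0.121 -0.002] w 0.7
F tool [-0.01  0.8   0.24] M tool [ 0.002 -0.111  0.048]
n, lx at centre, open deg, tilt: [[2225.0, -21.91, 1.94, 0.59], [2217.0, -21.93, 2.07, 0.6], [2226.0, -21.9, 1.98, 0.59]]
```

apply_moves(increments=[{"gripper": 0,"delta_pos": [0,0.1,0],"dr": [0,0,0]},{"gripper": 0,"delta_pos": [0,0.1,0],"dr": [0,0,0]},{"gripper": 0,"delta_pos": [0,0.1,0],"dr": [0,0,0]},{"gripper": 0,"delta_pos": [0,0.08,0],"dr": [0,0,0]},{"gripper": 0,"delta_pos": [0,0.06,0],"dr": [0,0,0]}])

```text
t: 36.0
ee_pos: [677.8, -187.6, 194.8]
orientation: [-1.996, 0.414, 1.996]
ft_force: [0.1, -0.5, -0.2]
width: 0.4
```

apply_moves(increments=[{"gripper": 0,"delta_pos": [0,0.06,0],"dr": [0,0,0]},{"gripper": 0,"delta_pos": [0,0.04,0],"dr": [0,0,0]},{"gripper": 0,"delta_pos": [0,0.04,0],"dr": [0,0,0]},{"gripper": 0,"delta_pos": [0,0.04,0],"dr": [0,0,0]},{"gripper": 0,"delta_pos": [0,0.04,0],"dr": [0,0,0]}])

```text
t: 36.42
ee_pos: [677.2, -189.2, 194.8]
orientation: [-1.997, 0.413, 1.996]
ft_force: [1.2, 2.5, -0.3]
width: 0.5
```

apply_moves(increments=[{"gripper": 0,"delta_pos": [0,0.02,0],"dr": [0,0,0]},{"gripper": 0,"delta_pos": [0,0,0],"dr": [0,0,0]},{"gripper": 0,"delta_pos": [0,0,0],"dr": [0,0,0]},{"gripper": 0,"delta_pos": [0,0,0],"dr": [0,0,0]},{"gripper": 0,"delta_pos": [0,0,0],"dr": [0,0,0]}])

```text
t: 36.83
ee_pos: [677.1, -189.4, 194.8]
orientation: [-1.997, 0.413, 1.996]
ft_force: [1.1, 4.0, -1.0]
width: 0.2
```

```bash
python3 obs.py; python3 face.py
```

```text
t 36.83 pos [ 677.14 -189.35  194.81] psi -113.41 xax [ 3.e-04  3.e-04 -1.e+00] F [ 1.13  4.04 -1.03] M [ 0.515 -0.145  0.038] w 0.2
F tool [ 1.04 -4.15  0.57] M tool [-0.037 -0.071 -0.53 ]
n, lx at centre, open deg, tilt: [[2216.0, -20.56, 1.21, 0.64], [2217.0, -20.54, 1.2, 0.61], [2231.0, -20.54, 1.13, 0.6]]
```

Pressed shut reads 1.18°, against 1.98° after the last let-off, so it still springs back about 2 mm. This time I let off extremely slowly and measure as I go.

apply_moves(increments=[{"gripper": 0,"delta_pos": [0,-0.003,0],"dr": [0,0,0]},{"gripper": 0,"delta_pos": [0,-0.003,0],"dr": [0,0,0]},{"gripper": 0,"delta_pos": [0,-0.003,0],"dr": [0,0,0]},{"gripper": 0,"delta_pos": [0,-0.003,0],"dr": [0,0,0]},{"gripper": 0,"delta_pos": [0,-0.003,0],"dr": [0,0,0]}])

```text
t: 37.4
ee_pos: [677.1, -189.4, 194.8]
orientation: [-1.997, 0.413, 1.996]
ft_force: [2.2, 4.0, 0.4]
width: 0.4
```

apply_moves(increments=[{"gripper": 0,"delta_pos": [0,-0.003,0],"dr": [0,0,0]},{"gripper": 0,"delta_pos": [0,-0.003,0],"dr": [0,0,0]},{"gripper": 0,"delta_pos": [0,-0.003,0],"dr": [0,0,0]},{"gripper": 0,"delta_pos": [0,-0.003,0],"dr": [0,0,0]},{"gripper": 0,"delta_pos": [0,-0.003,0],"dr": [0,0,0]}])

```text
t: 37.82
ee_pos: [677.1, -189.4, 194.8]
orientation: [-1.997, 0.414, 1.996]
ft_force: [2.1, 3.8, -1.2]
width: 0.4
```

apply_moves(increments=[{"gripper": 0,"delta_pos": [0,-0.003,0],"dr": [0,0,0]},{"gripper": 0,"delta_pos": [0,-0.003,0],"dr": [0,0,0]},{"gripper": 0,"delta_pos": [0,-0.003,0],"dr": [0,0,0]},{"gripper": 0,"delta_pos": [0,-0.003,0],"dr": [0,0,0]},{"gripper": 0,"delta_pos": [0,-0.003,0],"dr": [0,0,0]}])

```text
t: 38.23
ee_pos: [677.1, -189.4, 194.8]
orientation: [-1.997, 0.414, 1.997]
ft_force: [1.7, 3.3, 0.1]
width: 0.4
```

apply_moves(increments=[{"gripper": 0,"delta_pos": [0,-0.003,0],"dr": [0,0,0]},{"gripper": 0,"delta_pos": [0,-0.003,0],"dr": [0,0,0]},{"gripper": 0,"delta_pos": [0,-0.003,0],"dr": [0,0,0]},{"gripper": 0,"delta_pos": [0,-0.003,0],"dr": [0,0,0]},{"gripper": 0,"delta_pos": [0,-0.003,0],"dr": [0,0,0]}])

```text
t: 38.65
ee_pos: [677.1, -189.3, 194.8]
orientation: [-1.997, 0.414, 1.997]
ft_force: [1.7, 1.4, 0.0]
width: 0.5
```

```bash
python3 obs.py; python3 face.py
```

```text
t 38.65 pos [ 677.1  -189.28  194.78] psi -113.42 xax [-1.e-04 -3.e-04 -1.e+00] F [1.73 1.4  0.01] M [ 0.285 -0.096  0.007] w 0.5
F tool [-0.02 -1.98 -1.03] M tool [-0.007 -0.025 -0.3  ]
n, lx at centre, open deg, tilt: [[2231.0, -20.6, 1.21, 0.64], [2219.0, -20.57, 1.17, 0.63], [2217.0, -20.6, 1.19, 0.67]]
```

Force is fading from 4 to 2 N with the leaf still at 1.19°. I continue equally slowly.

apply_moves(increments=[{"gripper": 0,"delta_pos": [0,-0.003,0],"dr": [0,0,0]},{"gripper": 0,"delta_pos": [0,-0.003,0],"dr": [0,0,0]},{"gripper": 0,"delta_pos": [0,-0.003,0],"dr": [0,0,0]},{"gripper": 0,"delta_pos": [0,-0.003,0],"dr": [0,0,0]},{"gripper": 0,"delta_pos": [0,-0.003,0],"dr": [0,0,0]}])

```text
t: 39.22
ee_pos: [677.1, -189.2, 194.7]
orientation: [-1.996, 0.414, 1.997]
ft_force: [0.3, 0.8, -0.8]
width: 0.4
```

apply_moves(increments=[{"gripper": 0,"delta_pos": [0,-0.003,0],"dr": [0,0,0]},{"gripper": 0,"delta_pos": [0,-0.003,0],"dr": [0,0,0]},{"gripper": 0,"delta_pos": [0,-0.003,0],"dr": [0,0,0]},{"gripper": 0,"delta_pos": [0,-0.003,0],"dr": [0,0,0]},{"gripper": 0,"delta_pos": [0,-0.003,0],"dr": [0,0,0]}])

```text
t: 39.63
ee_pos: [677.1, -188.8, 194.6]
orientation: [-1.996, 0.414, 1.997]
ft_force: [-0.1, 0.1, -0.3]
width: 0.4
```

apply_moves(increments=[{"gripper": 0,"delta_pos": [0,-0.003,0],"dr": [0,0,0]},{"gripper": 0,"delta_pos": [0,-0.003,0],"dr": [0,0,0]},{"gripper": 0,"delta_pos": [0,-0.003,0],"dr": [0,0,0]},{"gripper": 0,"delta_pos": [0,-0.003,0],"dr": [0,0,0]},{"gripper": 0,"delta_pos": [0,-0.003,0],"dr": [0,0,0]}])

```text
t: 40.05
ee_pos: [677.4, -188.6, 194.8]
orientation: [-1.997, 0.414, 1.997]
ft_force: [-0.0, -0.0, -0.5]
width: 0.7
```

apply_moves(increments=[{"gripper": 0,"delta_pos": [0,-0.003,0],"dr": [0,0,0]},{"gripper": 0,"delta_pos": [0,-0.003,0],"dr": [0,0,0]},{"gripper": 0,"delta_pos": [0,-0.003,0],"dr": [0,0,0]},{"gripper": 0,"delta_pos": [0,-0.003,0],"dr": [0,0,0]},{"gripper": 0,"delta_pos": [0,-0.003,0],"dr": [0,0,0]}])

```text
t: 40.47
ee_pos: [677.4, -188.5, 194.8]
orientation: [-1.996, 0.414, 1.996]
ft_force: [-0.0, 0.2, -0.5]
width: 0.1
```

```bash
python3 obs.py; python3 face.py
```

```text
t 40.47 pos [ 677.44 -188.53  194.77] psi -113.42 xax [ 0.  0. -1.] F [-0.04  0.16 -0.53] M [ 0.029  0.098 -0.005] w 0.1
F tool [ 0.53 -0.14  0.1 ] M tool [ 0.005 -0.101  0.012]
n, lx at centre, open deg, tilt: [[2222.0, -20.87, 1.41, 0.55], [2231.0, -20.93, 1.45, 0.62], [2220.0, -20.92, 1.48, 0.6]]
```

apply_moves(increments=[{"gripper": 0,"delta_pos": [0,-0.01,0],"dr": [0,0,0]},{"gripper": 0,"delta_pos": [0,-0.01,0],"dr": [0,0,0]},{"gripper": 0,"delta_pos": [0,-0.01,0],"dr": [0,0,0]},{"gripper": 0,"delta_pos": [0,-0.01,0],"dr": [0,0,0]},{"gripper": 0,"delta_pos": [0,-0.01,0],"dr": [0,0,0]}])

```text
t: 41.03
ee_pos: [677.6, -188.1, 194.8]
orientation: [-1.997, 0.414, 1.997]
ft_force: [0.4, -0.0, -0.5]
width: 0.5
```

apply_moves(increments=[{"gripper": 0,"delta_pos": [0,-0.02,0],"dr": [0,0,0]},{"gripper": 0,"delta_pos": [0,-0.02,0],"dr": [0,0,0]},{"gripper": 0,"delta_pos": [0,-0.03,0],"dr": [0,0,0]},{"gripper": 0,"delta_pos": [0,-0.03,0],"dr": [0,0,0]},{"gripper": 0,"delta_pos": [0,-0.05,0],"dr": [0,0,0]}])

```text
t: 41.45
ee_pos: [678.2, -186.7, 194.8]
orientation: [-1.996, 0.414, 1.997]
ft_force: [0.8, -0.1, 0.2]
width: 0.5
```

```bash
python3 obs.py; python3 face.py
```

```text
t 41.45 pos [ 678.24 -186.68  194.78] psi -113.42 xax [-0. -0. -1.] F [ 0.82 -0.09  0.24] M [ 0.093  0.184 -0.027] w 0.5
F tool [-0.24 -0.24 -0.79] M tool [ 0.027 -0.206 -0.012]
n, lx at centre, open deg, tilt: [[2234.0, -21.4, 1.78, 0.58], [2221.0, -21.38, 1.61, 0.63], [2228.0, -21.37, 1.6, 0.57]]
```

The leaf rests at about 1.65°, so only about 1.4 mm of spring-back at the edge. For the last bit I ease it to just short of compressing the buffers, where nothing can spring back, then leave.

apply_moves(increments=[{"gripper": 0,"delta_pos": [0,0.05,0],"dr": [0,0,0]},{"gripper": 0,"delta_pos": [0,0.05,0],"dr": [0,0,0]},{"gripper": 0,"delta_pos": [0,0.03,0],"dr": [0,0,0]},{"gripper": 0,"delta_pos": [0,0.03,0],"dr": [0,0,0]},{"gripper": 0,"delta_pos": [0,0.02,0],"dr": [0,0,0]}])

```text
t: 42.02
ee_pos: [677.5, -188.4, 194.8]
orientation: [-1.996, 0.414, 1.996]
ft_force: [0.2, 0.5, 0.5]
width: 0.6
```

apply_moves(increments=[{"gripper": 0,"delta_pos": [0,0.01,0],"dr": [0,0,0]},{"gripper": 0,"delta_pos": [0,0.01,0],"dr": [0,0,0]},{"gripper": 0,"delta_pos": [0,0.01,0],"dr": [0,0,0]},{"gripper": 0,"delta_pos": [0,0.01,0],"dr": [0,0,0]},{"gripper": 0,"delta_pos": [0,0.01,0],"dr": [0,0,0]}])

```text
t: 42.43
ee_pos: [677.3, -188.8, 194.8]
orientation: [-1.997, 0.414, 1.996]
ft_force: [-0.0, -0.2, -0.2]
width: 0.5
```

```bash
python3 obs.py; python3 face.py
```

```text
t 42.43 pos [ 677.34 -188.81  194.81] psi -113.41 xax [ 1.e-04 -0.e+00 -1.e+00] F [-0.04 -0.2  -0.22] M [-0.008  0.144  0.049] w 0.5
F tool [ 0.22  0.2  -0.04] M tool [-0.049 -0.129  0.065]
n, lx at centre, open deg, tilt: [[2234.0, -20.82, 1.31, 0.61], [2220.0, -20.8, 1.32, 0.59], [2210.0, -20.81, 1.36, 0.63]]
```

apply_moves(increments=[{"gripper": 0,"delta_pos": [0,0.01,0],"dr": [0,0,0]},{"gripper": 0,"delta_pos": [0,0.01,0],"dr": [0,0,0]},{"gripper": 0,"delta_pos": [0,0,0],"dr": [0,0,0]},{"gripper": 0,"delta_pos": [0,0,0],"dr": [0,0,0]},{"gripper": 0,"delta_pos": [0,0,0],"dr": [0,0,0]}])

```text
t: 43.0
ee_pos: [677.2, -189.0, 194.8]
orientation: [-1.996, 0.414, 1.996]
ft_force: [0.1, 0.4, 0.5]
width: 0.2
```

apply_moves(increments=[{"gripper": 0,"delta_pos": [0,-0.01,0],"dr": [0,0,0]},{"gripper": 0,"delta_pos": [0,-0.02,0],"dr": [0,0,0]},{"gripper": 0,"delta_pos": [0,-0.05,0],"dr": [0,0,0]},{"gripper": 0,"delta_pos": [0,-0.1,0],"dr": [0,0,0]},{"gripper": 0,"delta_pos": [0,-0.2,0],"dr": [0,0,0]}])

```text
t: 43.42
ee_pos: [678.7, -185.5, 194.8]
orientation: [-1.996, 0.414, 1.996]
ft_force: [0.6, -0.1, 0.2]
width: 0.7
```

```bash
python3 obs.py; python3 face.py
```

```text
t 43.42 pos [ 678.69 -185.54  194.76] psi -113.43 xax [-1.e-04 -0.e+00 -1.e+00] F [ 0.62 -0.08  0.16] M [-0.009  0.124 -0.013] w 0.7
F tool [-0.16 -0.18 -0.6 ] M tool [ 0.013 -0.11   0.057]
n, lx at centre, open deg, tilt: [[2224.0, -21.84, 1.97, 0.63], [2225.0, -21.96, 2.04, 0.67], [2220.0, -21.93, 1.93, 0.59]]
```

It returns to the same 1.97° as before, a repeatable rest on the soft buffers. The slow let-off did better (1.65°), so I repeat it once.

apply_moves(increments=[{"gripper": 0,"delta_pos": [0,0.08,0],"dr": [0,0,0]},{"gripper": 0,"delta_pos": [0,0.08,0],"dr": [0,0,0]},{"gripper": 0,"delta_pos": [0,0.06,0],"dr": [0,0,0]},{"gripper": 0,"delta_pos": [0,0.05,0],"dr": [0,0,0]},{"gripper": 0,"delta_pos": [0,0.04,0],"dr": [0,0,0]}])

```text
t: 43.98
ee_pos: [677.5, -188.5, 194.8]
orientation: [-1.996, 0.414, 1.996]
ft_force: [-0.0, -0.0, -0.4]
width: 0.2
```

apply_moves(increments=[{"gripper": 0,"delta_pos": [0,0.03,0],"dr": [0,0,0]},{"gripper": 0,"delta_pos": [0,0.02,0],"dr": [0,0,0]},{"gripper": 0,"delta_pos": [0,0.02,0],"dr": [0,0,0]},{"gripper": 0,"delta_pos": [0,0,0],"dr": [0,0,0]},{"gripper": 0,"delta_pos": [0,0,0],"dr": [0,0,0]}])

```text
t: 44.4
ee_pos: [677.3, -189.0, 194.8]
orientation: [-1.997, 0.414, 1.996]
ft_force: [-0.0, 0.4, 0.3]
width: 0.8
```

apply_moves(increments=[{"gripper": 0,"delta_pos": [0,-0.002,0],"dr": [0,0,0]},{"gripper": 0,"delta_pos": [0,-0.002,0],"dr": [0,0,0]},{"gripper": 0,"delta_pos": [0,-0.002,0],"dr": [0,0,0]},{"gripper": 0,"delta_pos": [0,-0.002,0],"dr": [0,0,0]},{"gripper": 0,"delta_pos": [0,-0.002,0],"dr": [0,0,0]}])

```text
t: 44.82
ee_pos: [677.3, -188.9, 194.8]
orientation: [-1.996, 0.414, 1.996]
ft_force: [0.0, -0.7, -0.6]
width: 0.4
```

apply_moves(increments=[{"gripper": 0,"delta_pos": [0,-0.002,0],"dr": [0,0,0]},{"gripper": 0,"delta_pos": [0,-0.002,0],"dr": [0,0,0]},{"gripper": 0,"delta_pos": [0,-0.002,0],"dr": [0,0,0]},{"gripper": 0,"delta_pos": [0,-0.002,0],"dr": [0,0,0]},{"gripper": 0,"delta_pos": [0,-0.002,0],"dr": [0,0,0]}])

```text
t: 45.23
ee_pos: [677.3, -188.8, 194.8]
orientation: [-1.996, 0.414, 1.996]
ft_force: [0.1, -0.5, 0.3]
width: 0.3
```

apply_moves(increments=[{"gripper": 0,"delta_pos": [0,-0.002,0],"dr": [0,0,0]},{"gripper": 0,"delta_pos": [0,-0.002,0],"dr": [0,0,0]},{"gripper": 0,"delta_pos": [0,-0.002,0],"dr": [0,0,0]},{"gripper": 0,"delta_pos": [0,-0.002,0],"dr": [0,0,0]},{"gripper": 0,"delta_pos": [0,-0.002,0],"dr": [0,0,0]}])

```text
t: 45.65
ee_pos: [677.3, -188.7, 194.8]
orientation: [-1.996, 0.414, 1.997]
ft_force: [-0.7, 0.8, 0.5]
width: 0.0
```

apply_moves(increments=[{"gripper": 0,"delta_pos": [0,-0.004,0],"dr": [0,0,0]},{"gripper": 0,"delta_pos": [0,-0.004,0],"dr": [0,0,0]},{"gripper": 0,"delta_pos": [0,-0.004,0],"dr": [0,0,0]},{"gripper": 0,"delta_pos": [0,-0.004,0],"dr": [0,0,0]},{"gripper": 0,"delta_pos": [0,-0.004,0],"dr": [0,0,0]}])

```text
t: 46.07
ee_pos: [677.4, -188.5, 194.8]
orientation: [-1.996, 0.414, 1.997]
ft_force: [0.2, 0.3, 0.3]
width: 0.2
```

apply_moves(increments=[{"gripper": 0,"delta_pos": [0,-0.005,0],"dr": [0,0,0]},{"gripper": 0,"delta_pos": [0,-0.005,0],"dr": [0,0,0]},{"gripper": 0,"delta_pos": [0,-0.005,0],"dr": [0,0,0]},{"gripper": 0,"delta_pos": [0,-0.005,0],"dr": [0,0,0]},{"gripper": 0,"delta_pos": [0,-0.005,0],"dr": [0,0,0]}])

```text
t: 46.48
ee_pos: [677.5, -188.3, 194.8]
orientation: [-1.996, 0.414, 1.997]
ft_force: [0.2, -0.1, -0.4]
width: 0.7
```

```bash
python3 obs.py; python3 face.py
```

```text
t 46.48 pos [ 677.52 -188.32  194.77] psi -113.42 xax [-0. -0. -1.] F [ 0.21 -0.13 -0.37] M [-0.018  0.148 -0.009] w 0.7
F tool [ 0.37  0.04 -0.24] M tool [ 0.009 -0.129  0.075]
n, lx at centre, open deg, tilt: [[2222.0, -21.05, 1.45, 0.6], [2210.0, -21.04, 1.42, 0.58], [2203.0, -21.06, 1.49, 0.54]]
```

apply_moves(increments=[{"gripper": 0,"delta_pos": [0,-0.005,0],"dr": [0,0,0]},{"gripper": 0,"delta_pos": [0,-0.005,0],"dr": [0,0,0]},{"gripper": 0,"delta_pos": [0,-0.005,0],"dr": [0,0,0]},{"gripper": 0,"delta_pos": [0,-0.005,0],"dr": [0,0,0]},{"gripper": 0,"delta_pos": [0,-0.005,0],"dr": [0,0,0]}])

```text
t: 47.05
ee_pos: [677.6, -188.1, 194.8]
orientation: [-1.996, 0.414, 1.997]
ft_force: [0.2, -0.2, 0.6]
width: 0.3
```

apply_moves(increments=[{"gripper": 0,"delta_pos": [0,-0.01,0],"dr": [0,0,0]},{"gripper": 0,"delta_pos": [0,-0.01,0],"dr": [0,0,0]},{"gripper": 0,"delta_pos": [0,-0.01,0],"dr": [0,0,0]},{"gripper": 0,"delta_pos": [0,-0.01,0],"dr": [0,0,0]},{"gripper": 0,"delta_pos": [0,-0.01,0],"dr": [0,0,0]}])

```text
t: 47.47
ee_pos: [677.8, -187.6, 194.8]
orientation: [-1.997, 0.414, 1.997]
ft_force: [-0.0, -0.1, -0.8]
width: 0.3
```

apply_moves(increments=[{"gripper": 0,"delta_pos": [0,-0.02,0],"dr": [0,0,0]},{"gripper": 0,"delta_pos": [0,-0.05,0],"dr": [0,0,0]},{"gripper": 0,"delta_pos": [0,-0.1,0],"dr": [0,0,0]},{"gripper": 0,"delta_pos": [0,-0.2,0],"dr": [0,0,0]},{"gripper": 0,"delta_pos": [0,-0.4,0],"dr": [0,0,0]}])

```text
t: 47.88
ee_pos: [680.9, -180.6, 194.8]
orientation: [-1.996, 0.414, 1.996]
ft_force: [0.8, 1.4, 0.6]
width: 0.4
```

```bash
python3 obs.py; python3 face.py
```

```text
t 47.88 pos [ 680.9  -180.61  194.78] psi -113.44 xax [-0.e+00 -1.e-04 -1.e+00] F [0.82 1.44 0.59] M [0.033 0.128 0.002] w 0.4
F tool [-0.6  -1.65 -0.18] M tool [-0.002 -0.13   0.02 ]
n, lx at centre, open deg, tilt: [[2222.0, -21.41, 1.64, 0.56], [2231.0, -21.43, 1.74, 0.67], [2219.0, -21.47, 1.71, 0.59]]
```

The leaf settles at 1.7°, within 0.5° (about 1.5 mm) of the position pressed on the buffers. I move clear and do the last check, including the bystanders.

apply_moves(increments=[{"gripper": 0,"delta_pos": [0,-1,0],"dr": [0,0,0]},{"gripper": 0,"delta_pos": [0,-1.5,0],"dr": [0,0,0]},{"gripper": 0,"delta_pos": [-2,-2,0],"dr": [0,0,0]},{"gripper": 0,"delta_pos": [-2,-2,0],"dr": [0,0,0]},{"gripper": 0,"delta_pos": [-2,-2,0],"dr": [0,0,0]}])

```text
t: 48.45
ee_pos: [715.1, -100.4, 255.1]
orientation: [-1.995, 0.413, 1.997]
ft_force: [1.1, -0.0, -0.2]
width: 0.5
```

apply_moves(increments=[{"gripper": 0,"delta_pos": [-2,-2.5,0],"dr": [0,0,0]},{"gripper": 0,"delta_pos": [-2,-2.5,0],"dr": [0,0,0]},{"gripper": 0,"delta_pos": [0,-2.5,0],"dr": [0,0,0]},{"gripper": 0,"delta_pos": [0,-2.5,0],"dr": [0,0,0]},{"gripper": 0,"delta_pos": [0,0,0],"dr": [0,0,0]}])

```text
t: 48.87
ee_pos: [756.0, -4.8, 295.1]
orientation: [-1.999, 0.408, 1.997]
ft_force: [0.2, -0.4, -0.3]
width: 0.2
```

```bash
python3 obs.py; python3 leaf.py; python3 face.py; python3 - <<'E'
from h import *
from workcell import ctrl
ims=[]
A=dict(np.load("top0.npz"));d=ctrl.get_image("top");s=ctrl.get_image("scene")
P0,P1=cloud(A),cloud(d)
for n,(u,v) in dict(shelf=(145,232),spray=(388,218),stapler=(330,272),mouse=(232,259),pills=(200,158),carton=(171,155)).items():
    f=lambda P:np.nanmedian(P[v-2:v+3,u-2:u+3].reshape(-1,3),0).round(0)
    print(n,f(P0),f(P1))
t=cv2.resize(d["img"][90:330,90:410],(440,330));c=cv2.resize(s["img"][140:270,200:330],(330,330),interpolation=cv2.INTER_CUBIC)
cv2.imwrite("pics/last.png",np.hstack([t,c])[:,:,::-1])
E
```

```text
t 48.87 pos [755.98  -4.77 295.13] psi -113.17 xax [ 0.0016  0.0018 -1.    ] F [ 0.2  -0.41 -0.32] M [0.029 0.169 0.033] w 0.2
F tool [ 0.32  0.3  -0.34] M tool [-0.032 -0.167  0.04 ]
tcp in cab axes from pin -227.7 159.8
top 348 leaf open 1.4 deg through [ -8.6 103. ] z 241.0
scene 261 leaf open 1.2 deg through [-14.6  76.2] z 242.8
n, lx at centre, open deg, tilt: [[2124.0, -21.46, 1.75, 0.54], [2130.0, -21.51, 1.68, 0.52], [2132.0, -21.44, 1.68, 0.6]]
shelf [477. 255. 102.] [363.  22. 811.]
spray [ 473. -456.  160.] [ 473. -456.  158.]
stapler [ 334. -293.   37.] [ 334. -292.   39.]
mouse [391.   7.  34.] [390.   7.  34.]
pills [712.  96.  64.] [473. -38. 761.]
carton [735. 193.  43.] [480.   3. 759.]
```

View pics/last.png

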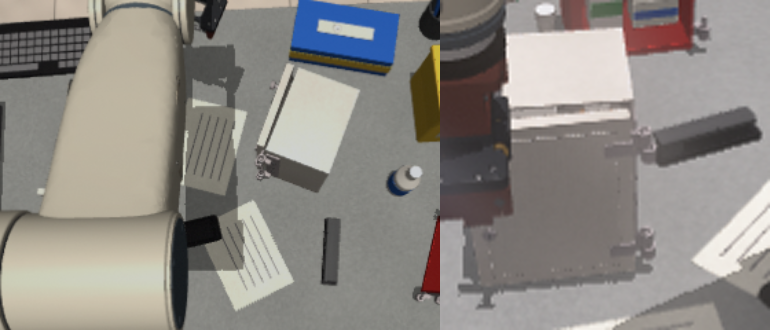

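The last view shows the door shut on the cabinet at (300,125) on the left, with both knuckles on their hinges at (640,145) and (640,240) on the right. The robot is clear and touching nothing, so I hand the job in.

```bash
python3 -c "
from workcell import ctrl
print(ctrl.close_job())"
```

```text
the job is handed in; nothing more can be done
None
```

The door is out of the rack, hung on both hinge pins while standing open, and swung shut. The job was handed in at about 49 s of the 72 s allowed.

**Hanging:** The pin offset I read from the depth images proved right, so the knuckles slid on without meeting the tapers. The downward load came off at the expected home height, with only 1.3 N of push.

**Swinging shut:**
- **Slip on the first push:** the closed fingertips ended higher than I expected. They moved the door about 14°, then slid over its top edge without a noticeable force. I went back and pushed from about 25 mm lower.
- **Force:** the most I saw against the buffers was about 6.5 N.
- **Spring-back:** the first two let-offs left the door about 1 to 1.5° too far open, so I eased it shut again and backed off more slowly.

**Last checks:**
- **Door angle:** the readings differ, at 1.2 to 1.7° open. Pressed against the buffers it read 1.2°, mostly because of the eccentric pins, so it stands at most about 1.5 mm off them.
- **Door height:** the leaf top read 241 to 243 mm against 244 mm expected, which I put down to camera bias.
- **Other things on the desk:** the spray, stapler and mouse had not moved. The shelf plate, pill jar and carton were hidden by the arm in the last picture, so I could not check them; nothing was meant to touch them.

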